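# Fit the snap ring on the lap's drive stub and hold it spread

## Task

Lever the sprung dust cover of the polishing lap's drive head open with the thin blade (fingers stay off the cover) and lay the blade back on the bench. Then take the ring pliers by their two handles, squeeze them fully so that they spread the snap ring, lift pliers and ring together off the stand, and slide the spread ring down over the upright stub until it lies level with the groove, on or just above the collar. Finish holding it there: pliers still gripped and squeezed, ring still spread and not let go; leave the other things on the bench where they are.

Things in the scene. Friction and masses are not known exactly. Their poses are not given: they have to be found in the camera images.
- blade: thin blade tool, 120 g, lying on the bench: wooden handle 95 mm long, 16 wide, 18 high (x -50 to +45 mm), brass bolster 18 wide to x = 52, then a flat steel blade 22 wide, 2.5 thick, tip at x = 140; its mid-plane is 9 mm above the underside. Origin on the underside at mid-handle, the place to grip; x points to the tip, z up
- blade_tip (a point): middle of the blade's tip edge, 140 mm ahead of the blade's origin and 9 mm above its underside
- drive_head: fixed grey housing 120 x 120 mm, deck 40 mm high, foot plate 160 x 150 mm. Origin on the bench under the axis of the vertical stub; z up, -x is the front, with a ledge (top 40 mm high, out to x = -78 mm, |y| < 45 mm). The cover at first hides the stub
- groove (a point): middle of the groove, on the stub's axis, 54 mm above the bench. From below: collar, radius 24.5 mm, top 50 mm above the bench; groove, radius 15.5 mm, from 50 to 58; stub, radius 18 mm, from 58 to 72; stepped nose narrowing to radius 12.5 mm at the top, 81 mm above the bench
- cover (a joint): angle of the aluminium dust cover over the stub: 0 shut, 1.9 rad open. Shell 120 x 118 mm, top 95 mm above the bench when shut; hinged at the back, its front swings up and back. A spring nearly carries it: let go below 0.3 rad it falls shut, lifted past 0.5 rad it swings fully open by itself and stays. Lifting at the tab takes under 2 N
- cover_tab (a point): middle of the underside of the tab on the cover's front: 50 mm wide (y), 4 thick, from 62 to 80 mm in front of the stub's axis; moves with the cover. Shut, its underside is 50 mm above the bench; between it and the ledge is a slot 10 mm high, open to the front: here the blade goes in
- cover_hinge (a point): middle of the hinge line, fixed, along the drive head's y: 58 mm behind the stub's axis, 46 mm above the bench
- stand: fixed wooden stand, base 125 x 80 mm. Origin on the bench under the pliers' pivot. A forked post (x -30 to -8 mm, 44 wide, 133 high) carries the pivot bolt in a slot open at the top; a ledge at +x (top 45 mm high) carries the ring. Pliers and ring come off straight up: lift 50 mm before moving sideways
- pliers: ring pliers, about 210 g, upright in the stand, handles up. Origin: centre of the pivot; z up, y the line along which the handles are squeezed, x towards the ring; a bolt runs to x = -36 mm. Squeezing spreads the two jaw tips, which already sit in the ring's eyes at x = 0 (78.8 mm below the pivot, 76.5 when squeezed; toes reach to 81.5). Shoulders and toes keep the spread ring on the tips
- pliers_grip (a point): point midway between the handles at the height to grip, 76 mm above the pivot. Handles: black, 14 mm wide (x), from 46 to 100 mm above the pivot; here 64 mm over the outer faces when free, 40 mm fully squeezed, where the faces are parallel and a stop is met. Squeezing takes about 10 N a side; grip with 25 to 40 N
- pliers_squeeze (a joint): how far each handle is squeezed: 0 free, 0.165 rad fully squeezed (at the stop)
- ring: steel snap ring, 42 g, 4 mm thick, flat on the stand's ledge, the pliers' tips in its eyes. Origin: centre of the opening at mid-thickness; z up; eyes and gap at -x, 26 mm from the origin. Free it cannot pass the stub; fully spread its opening is round, radius 20.5 mm, 51 mm across. Its origin belongs on the stub's axis. Held spread it stays level, in +x of the pliers
- ring_spread (a joint): how far each arm of the ring is spread: 0 free, about 0.25 rad when the pliers are fully squeezed
- bowl: brass bowl 84 mm across, 35 high, bystander
- plaque: square marble plaque 75 x 75 x 12 mm, bystander
- jar: amber jar 44 mm across, 60 mm high, bystander
- lapis: rough stone 45 x 32 x 26 mm, bystander
- malachite: rough stone 38 x 30 x 22 mm, bystander
- brush: brush lying at the back, bystander

How it is judged:
By the outcome, as a careful person would: the job done as asked, in the order asked, and still so for the second after the job is handed in, while the arm keeps its last pose, push and grip.
It also fails if it takes over 67 s, if anything falls off the work surface, if the arm or the gripper's body presses on something with over 40 N, if the wrist force passes 120 N, or if a joint passes its speed limit or range.

## Robot

A 6-joint arm with a two-finger parallel gripper is mounted at the origin on the work surface. World frame = base frame: x ahead of the robot, y to its left, z up, the work surface at z = 0. Lengths are in m, angles in degrees, forces in N, time in s.
With the tool pointing down it reaches from about 0.3 to 0.75 m from the base axis. Payload 8.5 kg.
Tool frame: the origin (TCP) lies midway between the tips of the shut fingers; the grasp point (between the pads) lies 19 mm behind it; y points along the fingers, z is the direction in which the jaws open and shut, and the axes are right-handed (so a half turn about y gives the same grasp; the last joint's range is limited). The gripper opens to 85 mm and grips with 20 to 120 N. Pads are 22 mm wide; open, the fingers measure 114 mm over their backs; the gripper's body (76 mm by 85 mm) begins 54 mm behind the grasp point. The pads swing forward as they close: fully open they stand 13 mm farther back than shut.
Start: joints at [-12.336, 21.807, 74.336, -0, 83.858, -12.336], TCP at [0.55, 0, 0.231] pointing down, gripper open.
Joint ranges: [-178.18, 178.18], [-50.72, 133.34], [12.68, 142.11], [-81.47, 261.47], [9.98, 163.14], [-165.26, 165.26]. Speed limits (degrees/s): [136.94, 136.94, 180, 180, 180, 180].

## Interface

Orientations are given as a 3x3 rotation matrix whose columns are the frame's x, y, z axes.
In Python, from rig import status, imaging, job gives the robot as it stands. The module is installed in compiled form; this text tells all that it offers.
- The arm moves only by the tool jog_arm, never from a script. Its argument "rows" is a list of rows, each an object of numbers: "hand": the opening, from 0 (shut) to 1 (fully open); "dx", "dy", "dz": the shift along the tool's x, y, z in cm; "ax", "ay", "az": the turn, a rotation vector about the tool's x, y, z in degrees. In form: [{"hand": .., "dx": .., "dy": .., "dz": .., "ax": .., "ay": .., "az": ..}, ...]. A call has exactly 5 rows; each row shifts and turns the commanded pose from where the row before left it, along the tool's axes as they then stand; what a row does not reach is not made up. A row lasts 1/12 s, in which the tool goes at most 41.7 mm and 7.16 degrees, less where a joint would pass 70% of its speed; a pose out of reach is approached as far as the arm can. A call is refused whole if a number of a shift passes 4.17 or a number of a turn 7.16, either way. A call with a gripper value outside its range is refused whole. The fingers move at their own pace and stop on an object; "newtons" is the grip in N (left out, the last holds). Time passes only in rows, so rows that do not move let the fingers close, or fill a call up. It gives the time, the measured TCP pose, the force and the opening at its end, in the units of the state.
- status.observe(): the state, without advancing time (a new reading comes with each control period).
- imaging.get_image(name): name is "scene" or "side" or "wrist"; returns the picture (420x560x3 uint8, red, green, blue); there is no depth.
- imaging.camera_model(name): a dict with "K" (3x3 intrinsics, pixels), "position" and "rotation" of the camera in the world; the wrist camera has in their place "tool_from_camera" (4x4, takes a point from camera to tool coordinates, whose origin is the TCP and whose axes are the tool frame's). Camera axes: x right, y down, z forward; pixel columns grow to the right and rows downward; lengths in m; the calibration is good to about 2 mm. A picture is of the moment at which its call begins: read the wrist's pose just before it. camera_model takes no time and is no camera call.
- job.close_job(): hands the job in, once; it reports no verdict.
The state is a dict: "time_s": time; "q": joint angles; "qvel": joint speeds; "joint_efforts": joint torques, N m; "position": TCP position; "tool_rot": TCP orientation; "ft_force": force on the tool from outside, world axes, zero at the start; "wrist_torque": the same for the moment, N m; "grip_width": finger opening in m.
Only numpy, scipy, OpenCV 4.12 (cv2) and the standard library are available. Lean on these libraries where they do the work, as an engineer would, in place of code of your own. Each camera call takes 0.05 s, during which the arm holds its last target.

## Working session

There is one attempt and no reset: what is moved stays moved. The work goes in short steps, Python scripts to look and compute and a tool call to move; the robot and the scene stay as the last step left them, time stands still between calls to the robot, and variables do not carry over. Pictures are saved under pics/ and viewed, and the job is handed in when it is done.

Besides the shell and the picture viewer there is one more tool, called after "Request:" as name([rows], argument=value, ...), one row to a line, values as JSON. jog_arm: Moves the arm, as the interface text tells. Its arguments: {"type":"object","properties":{"rows":{"type":"array"},"newtons":{"type":"number"}},"required":["rows"]}

```bash
mkdir -p pics; python3 - <<'E'
from rig import status, imaging
import cv2,numpy as np
s=status.observe(); print(s)
for n in ["scene","side","wrist"]:
    im=imaging.get_image(n); cv2.imwrite(f"pics/{n}0.png",im[:,:,::-1]); 
    m=imaging.camera_model(n); print(n,{k:np.round(v,4).tolist() for k,v in m.items()})
    np.save(f"{n}0.npy",im)
E
```

```text
{'time_s': 0.0, 'q': array([-1.23344590e+01,  2.18390290e+01,  7.43840531e+01, -2.16388017e-03,
        8.38567783e+01, -1.23361047e+01]), 'qvel': array([ 0.00217591,  0.02954281, -0.04306519, -0.06029121,  0.05198451,
        0.07397944]), 'joint_efforts': array([-1.00240642e-03, -4.48466885e+01, -2.31285810e+01, -2.87182611e-04,
        4.73836102e-03,  1.77242771e-05]), 'position': array([5.49712480e-01, 6.33311781e-05, 2.30734275e-01]), 'tool_rot': array([[ 3.26110181e-05, -1.36967466e-03,  9.99999061e-01],
       [-9.99999965e-01,  2.61063206e-04,  3.29686196e-05],
       [-2.61108117e-04, -9.99999028e-01, -1.36966610e-03]]), 'ft_force': array([ 0.17190079, -0.40901853,  0.17633584]), 'wrist_torque': array([-0.03999068,  0.01491115, -0.01168222]), 'grip_width': 0.08519523516999836}
scene {'K': [[394.573, 0.0, 275.755], [0.0, 394.573, 209.2358], [0.0, 0.0, 1.0]], 'position': [0.8216, 0.4997, 0.9444], 'rotation': [[-0.866, 0.4205, -0.2705], [0.4997, 0.709, -0.4977], [-0.0175, -0.5662, -0.8241]]}
side {'K': [[528.1033, 0.0, 279.7094], [0.0, 528.1033, 212.4869], [0.0, 0.0, 1.0]], 'position': [0.06, -0.7385, 1.0819], 'rotation': [[0.8266, -0.41, 0.3856], [-0.5628, -0.5971, 0.5716], [-0.0042, -0.6895, -0.7243]]}
wrist {'K': [[301.845, 0.0, 279.2242], [0.0, 301.845, 207.3393], [0.0, 0.0, 1.0]], 'tool_from_camera': [[0.0004, 0.9547, 0.2976, -0.0766], [0.0012, -0.2976, 0.9547, -0.1423], [1.0, -0.0001, -0.0013, -0.0], [0.0, 0.0, 0.0, 1.0]]}
```

View pics/scene0.png

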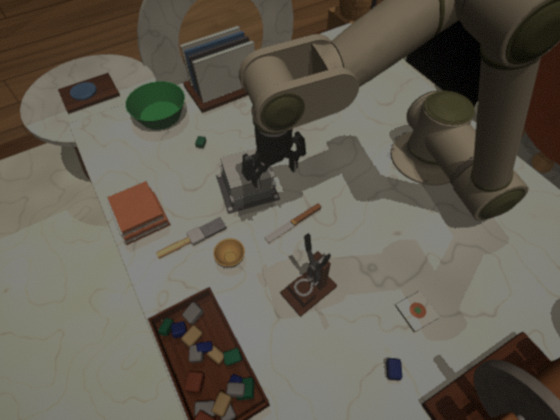

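View pics/side0.png

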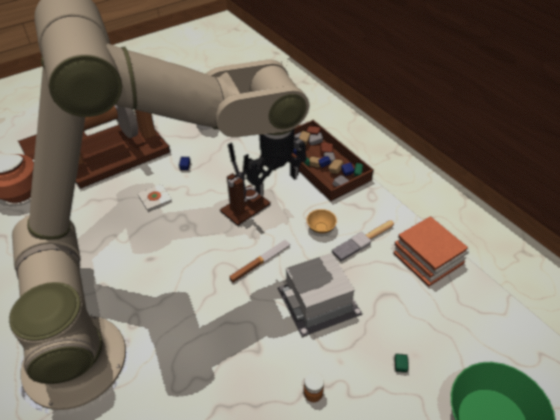

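View pics/wrist0.png

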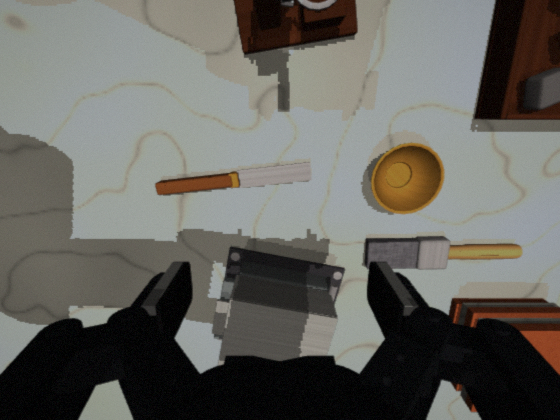

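```bash
python3 - <<'E'
import cv2,numpy as np
def crop(n,x0,y0,x1,y1,s,o):
    im=np.load(n+"0.npy")[y0:y1,x0:x1,::-1]
    cv2.imwrite("pics/"+o,cv2.resize(im,None,fx=s,fy=s,interpolation=cv2.INTER_CUBIC))
crop("side",210,130,370,340,2.85,"c1.png")
crop("scene",190,130,350,320,3.1,"c2.png")
crop("wrist",140,0,380,420,1.42,"c3.png")
E
```

```text
(no output)
```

View pics/c1.png

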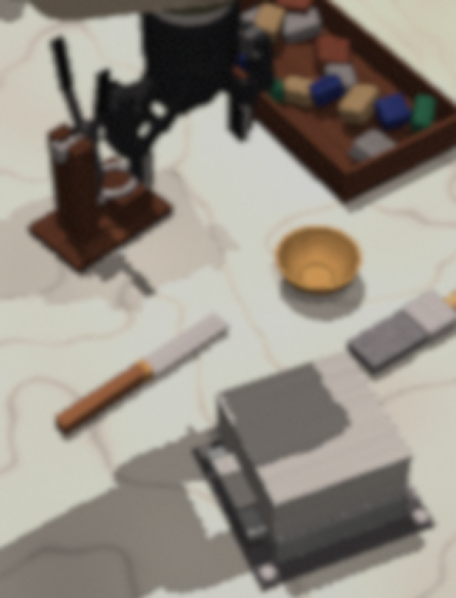

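View pics/c2.png

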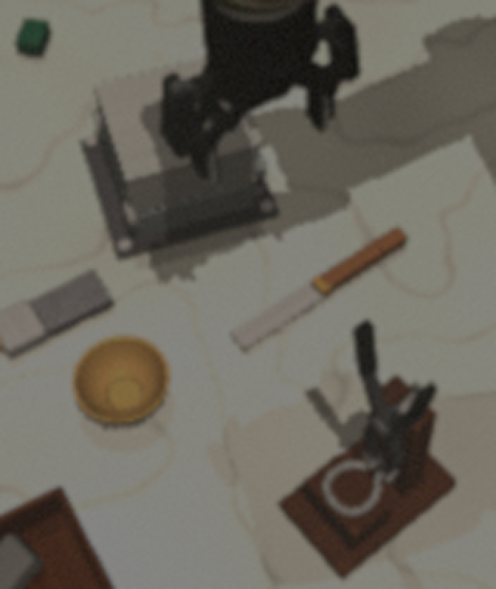

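View pics/c3.png

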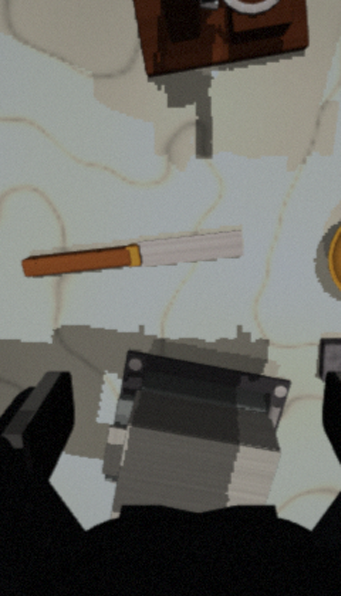

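```bash
cat > h.py <<'E'
import cv2,numpy as np
from rig import status, imaging
from scipy.optimize import least_squares
def crop(im,x0,y0,x1,y1,s,o):
    c=cv2.resize(np.ascontiguousarray(im[y0:y1,x0:x1,::-1]),None,fx=s,fy=s,interpolation=cv2.INTER_CUBIC)
    for v in range((x0//20+1)*20,x1,20):
        cv2.line(c,(int((v-x0)*s),0),(int((v-x0)*s),6),(0,0,255),1); cv2.putText(c,str(v),(int((v-x0)*s)-10,18),0,.38,(0,0,255),1)
    for v in range((y0//20+1)*20,y1,20):
        cv2.line(c,(0,int((v-y0)*s)),(6,int((v-y0)*s)),(0,0,255),1); cv2.putText(c,str(v),(8,int((v-y0)*s)+4),0,.38,(0,0,255),1)
    cv2.imwrite("pics/"+o,c)
def cam(n,st=None):
    m=imaging.camera_model(n)
    if n!="wrist": return m["K"],np.array(m["rotation"]),np.array(m["position"])
    T=np.array(m["tool_from_camera"]);R=np.array(st["tool_rot"])
    return m["K"],R@T[:3,:3],R@T[:3,3]+np.array(st["position"])
def proj(c,P):
    K,R,p=c; q=(np.atleast_2d(P)-p)@R@np.array(K).T; return q[:,:2]/q[:,2:]
def onz(c,uv,z):
    K,R,p=c; uv=np.atleast_2d(uv); d=np.c_[uv,np.ones(len(uv))]@np.linalg.inv(K).T@R.T
    return p+d*((z-p[2])/d[:,2])[:,None]
def fit(views,model,x0):
    """views: list of (cam, pts_local Nx3, px Nx2); planar pose x,y,yaw(rad), z=0"""
    def f(v):
        r=[]
        for c,P,px in views:
            r.append((proj(c,place(v,P))-px).ravel())
        return np.concatenate(r)
    s=least_squares(f,x0,loss='soft_l1',f_scale=1.5); return s.x,f(s.x).reshape(-1,2)
def place(v,P):
    P=np.atleast_2d(np.array(P,float)); c,s=np.cos(v[2]),np.sin(v[2])
    return np.c_[v[0]+c*P[:,0]-s*P[:,1],v[1]+s*P[:,0]+c*P[:,1],P[:,2]]
def snap(n,o):
    st=status.observe(); im=imaging.get_image(n); cv2.imwrite("pics/"+o+".png",im[:,:,::-1]); np.save(o+".npy",im); np.save(o+"_st.npy",st,allow_pickle=True); return im,st
E
python3 - <<'E'
from h import *
w=np.load("wrist0.npy");s=np.load("side0.npy");c=np.load("scene0.npy")
crop(w,145,140,365,370,2.6,"d1.png")
crop(s,270,245,370,335,6,"d2.png")
crop(s,215,135,310,285,4,"d3.png")
crop(c,215,145,345,315,3.5,"d4.png")
E
```

```text
(no output)
```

View pics/d1.png

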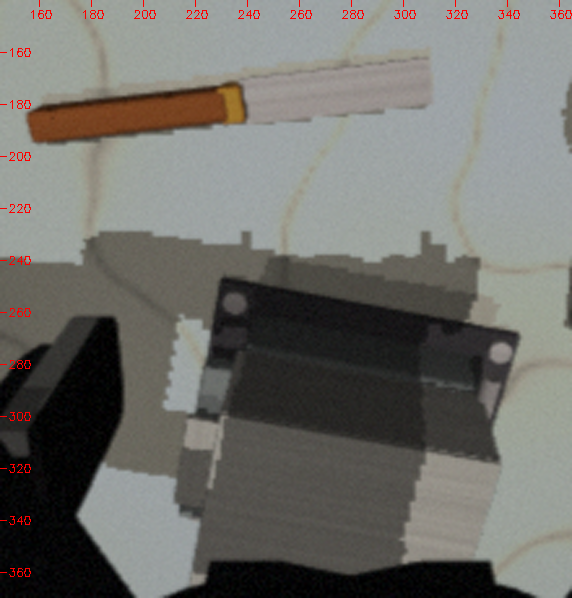

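View pics/d2.png

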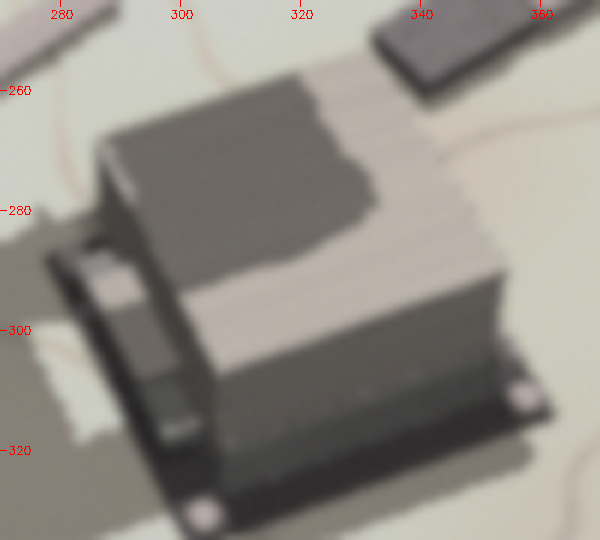

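View pics/d3.png

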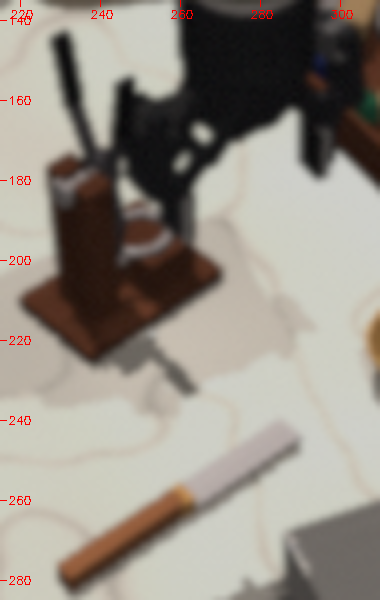

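View pics/d4.png

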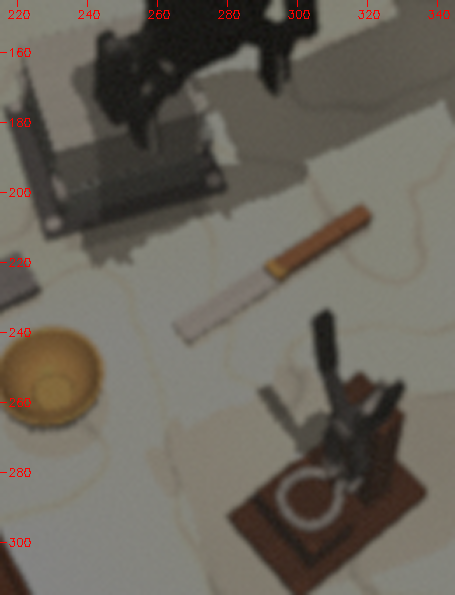

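```bash
python3 - <<'E'
from h import *
st=status.observe(); W=cam("wrist",st);S=cam("side");C=cam("scene")
# blade
V=[(W,[[-.05,0,.009],[.14,.011,.010],[.14,-.011,.010],[.052,0,.012]],[[157.5,188.5],[309.5,160.5],[309.5,180],[239,178]]),
 (S,[[-.05,0,.009],[.14,.011,.010],[.14,-.011,.010]],[[231.5,279.5],[285,240],[289,245]]),
 (C,[[-.05,0,.014],[.14,.011,.010],[.14,-.011,.010]],[[319.5,206],[269,243.5],[264.5,237.5]])]
b,r=fit(V,None,[.5,.08,.1]); print("blade",b,np.degrees(b[2])); print(np.round(r,1).tolist())
for c,P,px in V: print(np.round(onz(c,px[0],P[0][2]),4),np.round(onz(c,px[1],P[1][2]),4))
# head
V=[(W,[[-.08,.075,.006],[.08,.075,.006],[-.062,.059,.095],[.058,.059,.095]],[[230,247],[344,268],[230,300],[337,318]]),
 (S,[[-.08,.075,.006],[-.062,.059,.095],[-.062,-.059,.095],[.058,-.059,.095],[.08,-.075,.006]],[[277,288],[287,268],[306,307],[353.5,290],[362,313]])]
h,r=fit(V,None,[.55,-.1,-.15]); print("head",h,np.degrees(h[2])); print(np.round(r,1).tolist())
# pliers/stand
for n,c,px,z in [("S",S,[[220,211],[239,225],[270,204]],.0),("C",C,[[280,293],[301,316],[337,285]],0.01)]: print(n,np.round(onz(c,px,z),3).tolist())
print("ring",onz(C,[304,287],.045+.002),onz(S,[251,197],.047))
E
```

```text
blade [ 0.44778783 -0.00603682  0.11922362] 6.8310101512065735
[[0.1, -0.3], [0.0, 0.8], [1.6, -0.9], [-0.5, 1.1], [-1.7, -0.2], [-1.1, -1.4], [0.3, -1.7], [0.5, -1.6], [0.1, -0.9], [-0.2, -0.4]]
[[ 0.398  -0.0124  0.009 ]] [[0.5854 0.0225 0.01  ]]
[[ 0.4012 -0.0149  0.009 ]] [[0.5852 0.0157 0.01  ]]
[[ 0.4025 -0.0078  0.014 ]] [[0.5869 0.0238 0.01  ]]
head [ 0.54485972 -0.18349018 -0.19926621] -11.417112855264024
[[-1.7, 0.8], [0.8, 1.2], [-0.8, -0.2], [1.2, 0.7], [-1.3, -1.2], [-2.0, -0.8], [0.1, -0.6], [0.7, -1.1], [-0.0, -0.1]]
S [[0.5, 0.216, 0.0], [0.516, 0.14, 0.0], [0.632, 0.159, 0.0]]
C [[0.633, 0.162, 0.01], [0.619, 0.238, 0.01], [0.498, 0.216, 0.01]]
ring [[0.582436   0.19113323 0.047     ]] [[0.57851392 0.17275097 0.047     ]]
```

```bash
cat >> h.py <<'E'
from scipy.spatial.transform import Rotation as Ro
def Rdown(yaw,pitch=0):
    c,s=np.cos(yaw),np.sin(yaw)
    R=np.array([[-c,0,s],[-s,0,-c],[0,-1.,0]])
    return R@Ro.from_rotvec([0,0,pitch]).as_matrix()
def plan(p,R,n,hand,st=None,prec=2):
    st=st or status.observe(); P=np.array(st["position"]);Q=np.array(st["tool_rot"])
    rv=Ro.from_matrix(Q.T@R).as_rotvec(); dp=(np.array(p)-P)/n
    step=Ro.from_rotvec(rv/n).as_matrix(); out=[]
    for i in range(n):
        d=Q.T@dp*100; a=np.degrees(rv/n); Q=Q@step
        out.append({"hand":hand,**{k:round(float(v),prec) for k,v in zip(["dx","dy","dz","ax","ay","az"],[*d,*a])}})
    import json
    for i in range(0,n,5): print(json.dumps(out[i:i+5]))
    print("tot |d| mm/row",np.linalg.norm(dp)*1000,"deg/row",np.degrees(np.linalg.norm(rv))/n)
    return out
E
python3 - <<'E'
from h import *
plan([.4478,-.006,.15],Rdown(.1192),15,1)
E
```

```text
[{"hand": 1, "dx": 0.04, "dy": 0.54, "dz": -0.68, "ax": 0.0, "ay": 5.54, "az": 0.0}, {"hand": 1, "dx": 0.11, "dy": 0.54, "dz": -0.67, "ax": 0.0, "ay": 5.54, "az": 0.0}, {"hand": 1, "dx": 0.17, "dy": 0.54, "dz": -0.66, "ax": 0.0, "ay": 5.54, "az": 0.0}, {"hand": 1, "dx": 0.23, "dy": 0.54, "dz": -0.64, "ax": 0.0, "ay": 5.54, "az": 0.0}, {"hand": 1, "dx": 0.29, "dy": 0.54, "dz": -0.61, "ax": 0.0, "ay": 5.54, "az": 0.0}]
[{"hand": 1, "dx": 0.35, "dy": 0.54, "dz": -0.58, "ax": 0.0, "ay": 5.54, "az": 0.0}, {"hand": 1, "dx": 0.41, "dy": 0.54, "dz": -0.55, "ax": 0.0, "ay": 5.54, "az": 0.0}, {"hand": 1, "dx": 0.46, "dy": 0.54, "dz": -0.5, "ax": 0.0, "ay": 5.54, "az": 0.0}, {"hand": 1, "dx": 0.5, "dy": 0.54, "dz": -0.46, "ax": 0.0, "ay": 5.54, "az": 0.0}, {"hand": 1, "dx": 0.55, "dy": 0.54, "dz": -0.41, "ax": 0.0, "ay": 5.54, "az": 0.0}]
[{"hand": 1, "dx": 0.58, "dy": 0.54, "dz": -0.35, "ax": 0.0, "ay": 5.54, "az": 0.0}, {"hand": 1, "dx": 0.61, "dy": 0.54, "dz": -0.29, "ax": 0.0, "ay": 5.54, "az": 0.0}, {"hand": 1, "dx": 0.64, "dy": 0.54, "dz": -0.23, "ax": 0.0, "ay": 5.54, "az": 0.0}, {"hand": 1, "dx": 0.66, "dy": 0.54, "dz": -0.17, "ax": 0.0, "ay": 5.54, "az": 0.0}, {"hand": 1, "dx": 0.67, "dy": 0.54, "dz": -0.11, "ax": 0.0, "ay": 5.54, "az": 0.0}]
tot |d| mm/row 8.685685979202486 deg/row 5.544530607749871
```

Request:
jog_arm([
  {"hand": 1, "dx": 0.04, "dy": 0.5, "dz": -0.7, "ay": 5.5},
  {"hand": 1, "dx": 0.1, "dy": 0.5, "dz": -0.7, "ay": 5.5},
  {"hand": 1, "dx": 0.2, "dy": 0.5, "dz": -0.7, "ay": 5.5},
  {"hand": 1, "dx": 0.2, "dy": 0.5, "dz": -0.6, "ay": 5.5},
  {"hand": 1, "dx": 0.3, "dy": 0.5, "dz": -0.6, "ay": 5.5},
])

```text
invalid input at $.rows[0]: expected keys hand, dx, dy, dz, ax, ay, az
```

Request:
jog_arm([
  {"hand": 1, "dx": 0.35, "dy": 0.6, "dz": -0.6, "ay": 5.5},
  {"hand": 1, "dx": 0.4, "dy": 0.6, "dz": -0.55, "ay": 5.5},
  {"hand": 1, "dx": 0.45, "dy": 0.6, "dz": -0.5, "ay": 5.5},
  {"hand": 1, "dx": 0.5, "dy": 0.6, "dz": -0.45, "ay": 5.5},
  {"hand": 1, "dx": 0.55, "dy": 0.6, "dz": -0.4, "ay": 5.5},
])

```text
invalid input at $.rows[0]: expected keys hand, dx, dy, dz, ax, ay, az
```

Request:
jog_arm([
  {"hand": 1, "dx": 0.6, "dy": 0.5, "dz": -0.35, "ay": 5.5},
  {"hand": 1, "dx": 0.6, "dy": 0.5, "dz": -0.3, "ay": 5.5},
  {"hand": 1, "dx": 0.65, "dy": 0.5, "dz": -0.25, "ay": 5.5},
  {"hand": 1, "dx": 0.65, "dy": 0.5, "dz": -0.15, "ay": 5.5},
  {"hand": 1, "dx": 0.65, "dy": 0.5, "dz": -0.1, "ay": 5.5},
])

```text
invalid input at $.rows[0]: expected keys hand, dx, dy, dz, ax, ay, az
```

```bash
python3 - <<'E'
from h import *
im,st=snap("wrist","w1"); print(st["position"],st["q"],st["tool_rot"].round(3))
snap("scene","sc1");snap("side","sd1")
E
```

```text
[5.49779702e-01 1.99000896e-05 2.30858876e-01] [-1.23378463e+01  2.18337884e+01  7.43712329e+01 -1.33951870e-03
  8.38594065e+01 -1.23352979e+01] [[-0.    -0.001  1.   ]
 [-1.     0.    -0.   ]
 [-0.    -1.    -0.001]]
```

View pics/w1.png

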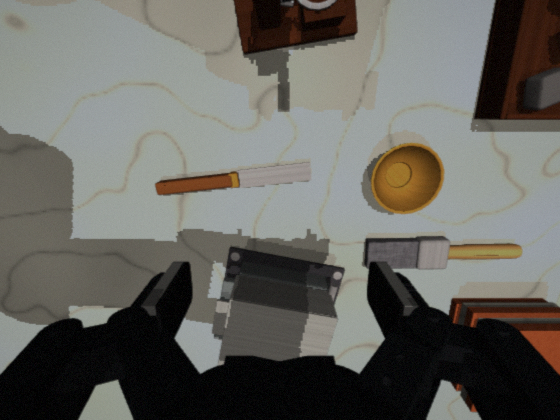

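View pics/sc1.png

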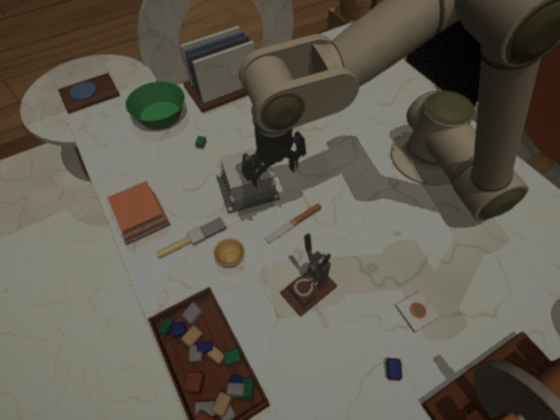

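All keys are needed in every row, so nothing has moved yet; the pictures are unchanged. I'll resend with every key filled in.

Request:
jog_arm([
  {"hand": 1, "dx": 0.04, "dy": 0.5, "dz": -0.7, "ax": 0, "ay": 5.5, "az": 0},
  {"hand": 1, "dx": 0.1, "dy": 0.5, "dz": -0.7, "ax": 0, "ay": 5.5, "az": 0},
  {"hand": 1, "dx": 0.2, "dy": 0.5, "dz": -0.7, "ax": 0, "ay": 5.5, "az": 0},
  {"hand": 1, "dx": 0.2, "dy": 0.5, "dz": -0.6, "ax": 0, "ay": 5.5, "az": 0},
  {"hand": 1, "dx": 0.3, "dy": 0.5, "dz": -0.6, "ax": 0, "ay": 5.5, "az": 0},
])

```text
time_s: 0.72
position: [0.5153, -0.0021, 0.206]
tool_rot: [[-0.466, -0.0, 0.885], [-0.885, 0.0, -0.466], [0.0, -1.0, -0.0]]
ft_force: [-0.1, 0.4, 0.8]
grip_width: 0.0856
```

Request:
jog_arm([
  {"hand": 1, "dx": 0.35, "dy": 0.6, "dz": -0.6, "ax": 0, "ay": 5.5, "az": 0},
  {"hand": 1, "dx": 0.4, "dy": 0.6, "dz": -0.55, "ax": 0, "ay": 5.5, "az": 0},
  {"hand": 1, "dx": 0.45, "dy": 0.6, "dz": -0.5, "ax": 0, "ay": 5.5, "az": 0},
  {"hand": 1, "dx": 0.5, "dy": 0.6, "dz": -0.45, "ax": 0, "ay": 5.5, "az": 0},
  {"hand": 1, "dx": 0.55, "dy": 0.6, "dz": -0.4, "ax": 0, "ay": 5.5, "az": 0},
])

```text
time_s: 1.13
position: [0.4814, -0.0042, 0.176]
tool_rot: [[-0.822, 0.0, 0.57], [-0.57, -0.0, -0.822], [-0.0, -1.0, 0.0]]
ft_force: [0.9, -0.4, -0.4]
grip_width: 0.0854
```

Request:
jog_arm([
  {"hand": 1, "dx": 0.6, "dy": 0.5, "dz": -0.35, "ax": 0, "ay": 5.5, "az": 0},
  {"hand": 1, "dx": 0.6, "dy": 0.5, "dz": -0.3, "ax": 0, "ay": 5.5, "az": 0},
  {"hand": 1, "dx": 0.65, "dy": 0.5, "dz": -0.25, "ax": 0, "ay": 5.5, "az": 0},
  {"hand": 1, "dx": 0.65, "dy": 0.5, "dz": -0.15, "ax": 0, "ay": 5.5, "az": 0},
  {"hand": 1, "dx": 0.65, "dy": 0.5, "dz": -0.1, "ax": 0, "ay": 5.5, "az": 0},
])

```text
time_s: 1.55
position: [0.4476, -0.0066, 0.1511]
tool_rot: [[-0.992, 0.0, 0.126], [-0.126, -0.0, -0.992], [-0.0, -1.0, 0.0]]
ft_force: [0.6, -0.3, 0.7]
grip_width: 0.0852
```

```bash
python3 - <<'E'
from h import *
im,st=snap("wrist","w2"); print(st["position"],st["q"],st["tool_rot"].round(3))
snap("scene","sc2");snap("side","sd2")
E
```

```text
[ 0.44759334 -0.00661521  0.15112972] [-1.60651936e+01  1.65463123e+01  9.73613002e+01  1.47553003e-03
  6.60870146e+01  6.67055996e+01] [[-0.992  0.     0.126]
 [-0.126 -0.    -0.992]
 [-0.    -1.     0.   ]]
```

View pics/w2.png

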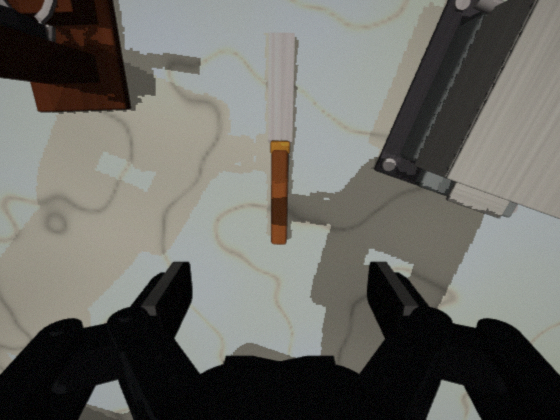

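View pics/sc2.png

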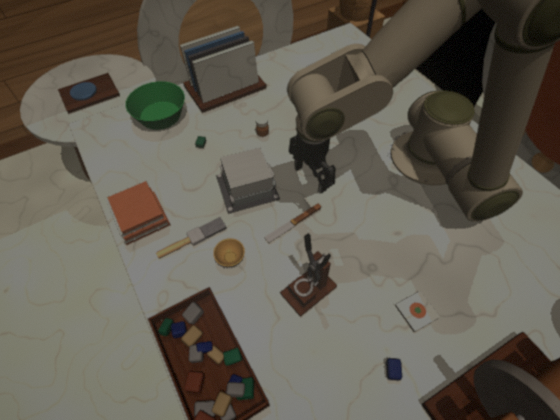

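```bash
python3 - <<'E'
from h import *
st=np.load("w2_st.npy",allow_pickle=True).item(); W=cam("wrist",st)
w=np.load("w2.npy"); crop(w,240,20,330,260,2.4,"e1.png"); crop(w,370,90,560,220,4,"e2.png")
c=np.load("sc2.npy"); crop(c,210,140,290,220,7,"e3.png"); crop(c,270,230,350,320,6.6,"e4.png")
for uv,z in [([279,244],.018),([280,150],.018),([281,33],.01)]: print(onz(W,uv,z))
E
```

```text
[[ 0.3994896 -0.0117899  0.018    ]]
[[ 0.4913226  -0.00111257  0.018     ]]
[[0.58615368 0.0100972  0.01      ]]
```

View pics/e1.png

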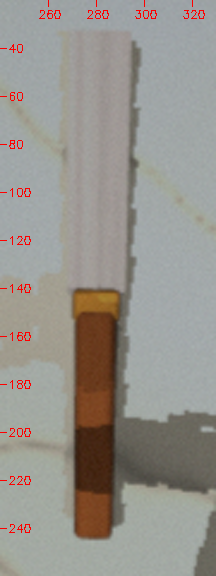

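View pics/e2.png

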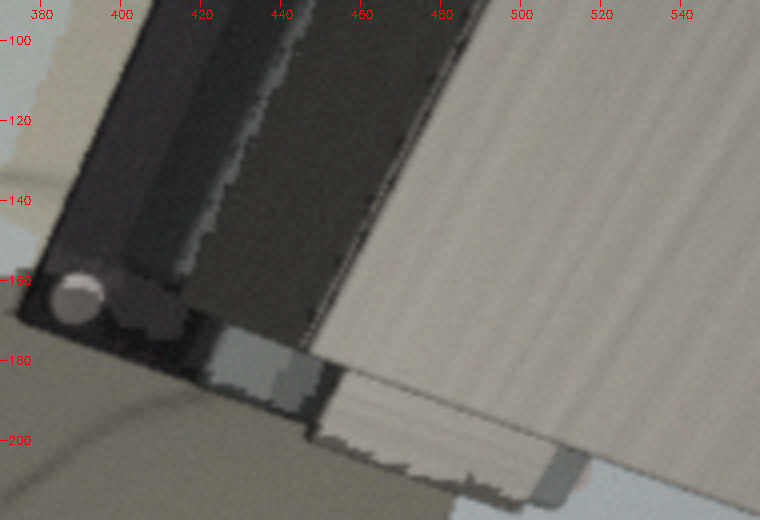

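View pics/e3.png

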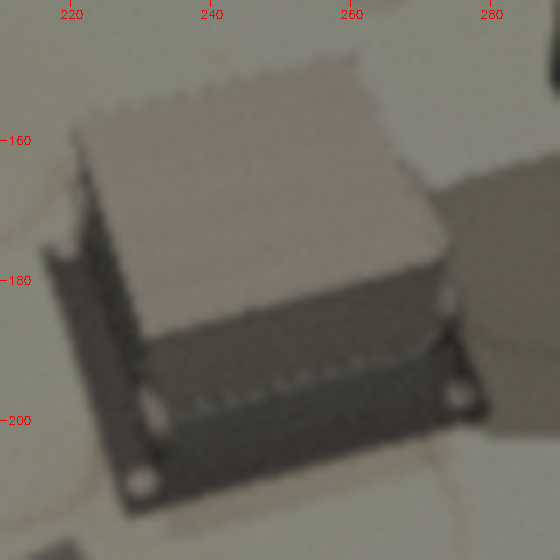

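View pics/e4.png

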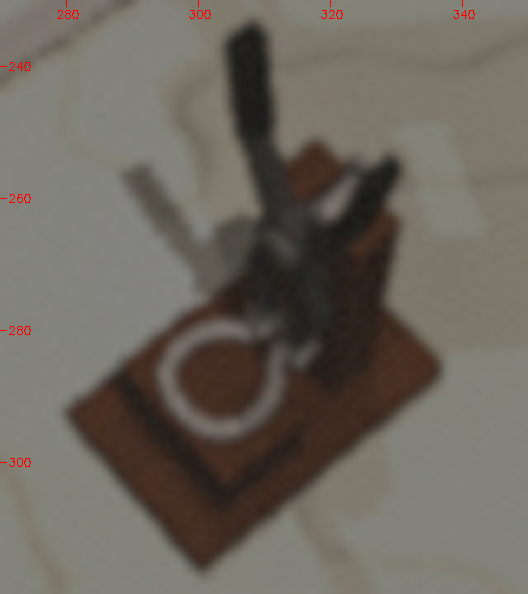

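```bash
python3 - <<'E'
from h import *
st0=np.load("w1_st.npy",allow_pickle=True).item();st=np.load("w2_st.npy",allow_pickle=True).item()
W0=cam("wrist",st0);W=cam("wrist",st);S=cam("side");C=cam("scene")
F=[-.062,.059,.095]
V=[(W0,[[-.08,.075,.006],[.08,.075,.006],F,[.058,.059,.095]],[[230,247],[344,268],[230,300],[337,318]]),
 (S,[[-.08,.075,.006],F,[-.062,-.059,.095],[.058,-.059,.095],[.08,-.075,.006]],[[277,288],[287,268],[306,307],[353.5,290],[362,313]]),
 (C,[[.058,-.059,.095],[-.062,-.059,.095],F,[.058,.059,.095],[.08,.075,.006],[-.08,.075,.006],[.08,-.075,.006]],[[221,159],[260,148],[275,176],[231,187.5],[229,213],[279.5,200],[216.5,175]]),
 (W,[[-.08,.075,.006],F,[-.062,.025,.054],[-.062,-.025,.054]],[[375,168],[447,178],[455,182],[516,203]])]
h,r=fit(V,None,[.55,-.1,-.15]); print("all",h,np.degrees(h[2])); print(np.round(r,1).tolist())
for v in V:
    h1,r=fit([v],None,h); print(h1.round(4),np.degrees(h1[2]).round(2))
E
```

```text
all [ 0.54420163 -0.18379967 -0.2061906 ] -11.813850971346357
[[-1.5, -0.1], [0.7, 0.9], [-0.7, -1.2], [1.0, 0.3], [-1.3, -1.2], [-2.0, -0.7], [-0.3, -0.4], [0.5, -0.7], [-0.3, 0.4], [-0.7, -2.1], [0.1, -1.1], [-2.6, 0.5], [-0.5, 0.1], [-1.1, -0.3], [1.2, -1.9], [-0.5, -0.5], [-0.5, 3.3], [0.5, 0.5], [3.1, -0.6], [-4.1, -2.2]]
[ 0.5448 -0.184  -0.1979] -11.34
[ 0.5445 -0.1857 -0.2062] -11.82
[ 0.5439 -0.1807 -0.2023] -11.59
[ 0.5428 -0.1851 -0.2354] -13.49
```

Request:
jog_arm([
  {"hand": 1, "dx": -0.01, "dy": 2.5, "dz": -0.02, "ax": 0, "ay": 0.4, "az": 0},
  {"hand": 1, "dx": 0, "dy": 3, "dz": -0.02, "ax": 0, "ay": 0, "az": 0},
  {"hand": 0.8, "dx": 0, "dy": 3, "dz": 0, "ax": 0, "ay": 0, "az": 0},
  {"hand": 0.6, "dx": 0, "dy": 3, "dz": 0, "ax": 0, "ay": 0, "az": 0},
  {"hand": 0.5, "dx": 0, "dy": 2.3, "dz": 0, "ax": 0, "ay": 0, "az": 0},
])

```text
time_s: 2.12
position: [0.4483, -0.0062, 0.0117]
tool_rot: [[-0.992, -0.0, 0.127], [-0.127, 0.0, -0.992], [0.0, -1.0, -0.0]]
ft_force: [0.1, -0.1, -0.0]
grip_width: 0.0518
```

Request:
jog_arm([
  {"hand": 0.5, "dx": 0, "dy": 0.9, "dz": 0, "ax": 0, "ay": 0, "az": 0},
  {"hand": 0.3, "dx": 0, "dy": 0, "dz": 0, "ax": 0, "ay": 0, "az": 0},
  {"hand": 0.1, "dx": 0, "dy": 0, "dz": 0, "ax": 0, "ay": 0, "az": 0},
  {"hand": 0, "dx": 0, "dy": 0, "dz": 0, "ax": 0, "ay": 0, "az": 0},
  {"hand": 0, "dx": 0, "dy": 0, "dz": 0, "ax": 0, "ay": 0, "az": 0},
], newtons=60)

```text
time_s: 2.53
position: [0.4487, -0.0063, 0.0052]
tool_rot: [[-0.992, 0.002, 0.125], [-0.125, -0.001, -0.992], [-0.002, -1.0, 0.001]]
ft_force: [-0.3, 0.0, -1.0]
grip_width: 0.0145
```

```bash
python3 - <<'E'
from h import *
im,st=snap("wrist","w3"); print(st["position"],st["grip_width"],st["ft_force"],st["tool_rot"].round(3))
E
```

```text
[ 0.44866728 -0.00629975  0.00524334] 0.01451774197452993 [-0.27415062  0.02322119 -0.99855233] [[-0.992  0.002  0.125]
 [-0.125 -0.001 -0.992]
 [-0.002 -1.     0.001]]
```

View pics/w3.png

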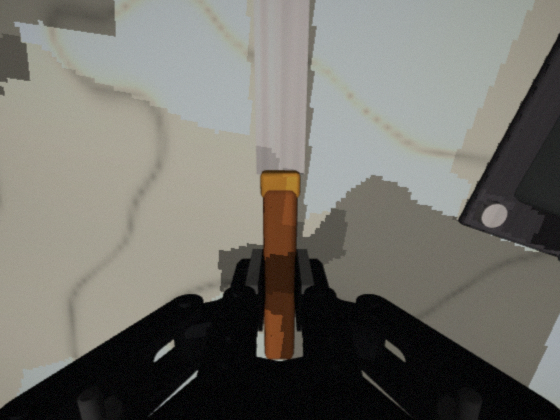

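```bash
python3 - <<'E'
from h import *
plan([.31,-.1353,.09],Rdown(np.radians(-11.7)),10,0)
E
```

```text
[{"hand": 0, "dx": 1.53, "dy": -0.85, "dz": 1.11, "ax": -0.0, "ay": 1.88, "az": -0.01}, {"hand": 0, "dx": 1.5, "dy": -0.85, "dz": 1.16, "ax": -0.0, "ay": 1.88, "az": -0.01}, {"hand": 0, "dx": 1.46, "dy": -0.85, "dz": 1.21, "ax": -0.0, "ay": 1.88, "az": -0.01}, {"hand": 0, "dx": 1.42, "dy": -0.85, "dz": 1.25, "ax": -0.0, "ay": 1.88, "az": -0.01}, {"hand": 0, "dx": 1.38, "dy": -0.85, "dz": 1.3, "ax": -0.0, "ay": 1.88, "az": -0.01}]
[{"hand": 0, "dx": 1.33, "dy": -0.85, "dz": 1.34, "ax": -0.0, "ay": 1.88, "az": -0.01}, {"hand": 0, "dx": 1.29, "dy": -0.85, "dz": 1.39, "ax": -0.0, "ay": 1.88, "az": -0.01}, {"hand": 0, "dx": 1.24, "dy": -0.85, "dz": 1.43, "ax": -0.0, "ay": 1.88, "az": -0.01}, {"hand": 0, "dx": 1.19, "dy": -0.85, "dz": 1.47, "ax": -0.0, "ay": 1.88, "az": -0.01}, {"hand": 0, "dx": 1.15, "dy": -0.85, "dz": 1.51, "ax": -0.0, "ay": 1.88, "az": -0.01}]
tot |d| mm/row 20.74624709358678 deg/row 1.884104435963738
```

Request:
jog_arm([
  {"hand": 0, "dx": 2.5, "dy": -1.7, "dz": 0, "ax": 0, "ay": 1.9, "az": 0},
  {"hand": 0, "dx": 2.5, "dy": -1.7, "dz": 0, "ax": 0, "ay": 1.9, "az": 0},
  {"hand": 0, "dx": 2.5, "dy": -1.7, "dz": 0.3, "ax": 0, "ay": 1.9, "az": 0},
  {"hand": 0, "dx": 2, "dy": -1.7, "dz": 1, "ax": 0, "ay": 1.9, "az": 0},
  {"hand": 0, "dx": 1, "dy": -1.7, "dz": 2, "ax": 0, "ay": 1.9, "az": 0},
])

```text
time_s: 3.0
position: [0.3408, -0.045, 0.0902]
tool_rot: [[-0.999, -0.002, -0.041], [0.041, 0.001, -0.999], [0.002, -1.0, -0.001]]
ft_force: [0.3, 0.1, -2.3]
grip_width: 0.014
```

```bash
python3 - <<'E'
from h import *
plan([.31,-.1353,.0412],Rdown(np.radians(-11.7)),5,0)
E
```

```text
[{"hand": 0, "dx": 0.54, "dy": 0.98, "dz": 1.83, "ax": 0.01, "ay": 1.87, "az": 0.02}, {"hand": 0, "dx": 0.48, "dy": 0.98, "dz": 1.85, "ax": 0.01, "ay": 1.87, "az": 0.02}, {"hand": 0, "dx": 0.42, "dy": 0.98, "dz": 1.86, "ax": 0.01, "ay": 1.87, "az": 0.02}, {"hand": 0, "dx": 0.36, "dy": 0.98, "dz": 1.87, "ax": 0.01, "ay": 1.87, "az": 0.02}, {"hand": 0, "dx": 0.3, "dy": 0.98, "dz": 1.88, "ax": 0.01, "ay": 1.87, "az": 0.02}]
tot |d| mm/row 21.449942939253596 deg/row 1.8674511397114295
```

Request:
jog_arm([
  {"hand": 0, "dx": 0.6, "dy": 0.2, "dz": 1.8, "ax": 0, "ay": 1.9, "az": 0},
  {"hand": 0, "dx": 0.6, "dy": 0.7, "dz": 1.9, "ax": 0, "ay": 1.9, "az": 0},
  {"hand": 0, "dx": 0.4, "dy": 1.2, "dz": 1.9, "ax": 0, "ay": 1.9, "az": 0},
  {"hand": 0, "dx": 0.3, "dy": 1.4, "dz": 1.9, "ax": 0, "ay": 1.9, "az": 0},
  {"hand": 0, "dx": 0.2, "dy": 1.4, "dz": 1.8, "ax": 0, "ay": 1.8, "az": 0},
])

```text
time_s: 3.42
position: [0.3126, -0.1381, 0.0406]
tool_rot: [[-0.979, 0.002, -0.206], [0.206, -0.002, -0.979], [-0.002, -1.0, 0.001]]
ft_force: [1.3, -1.1, -1.8]
grip_width: 0.0144
```

```bash
python3 - <<'E'
from h import *
im,st=snap("wrist","w4"); im2,_=snap("side","sd4"); im3,_=snap("scene","sc4"); print(st["position"],st["q"].round(1),st["ft_force"],st["tool_rot"].round(3))
crop(im2,180,170,370,340,4,"f2.png");crop(im3,210,130,350,220,5.5,"f3.png")
E
```

```text
[ 0.31258872 -0.13810284  0.04055384] [-43.9  19.6 121.5  -0.   38.7  57.9] [ 1.28724903 -1.13090388 -1.8112125 ] [[-0.979  0.002 -0.206]
 [ 0.206 -0.002 -0.979]
 [-0.002 -1.     0.001]]
```

View pics/w4.png

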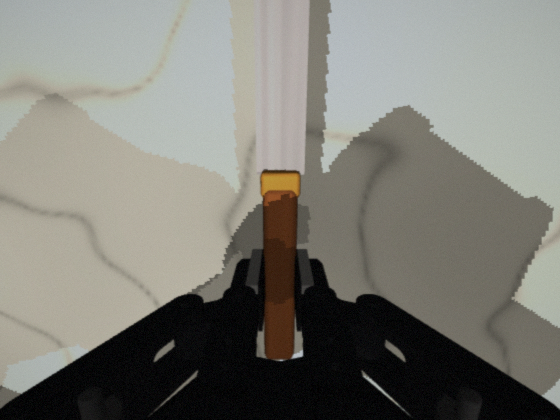

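View pics/f2.png

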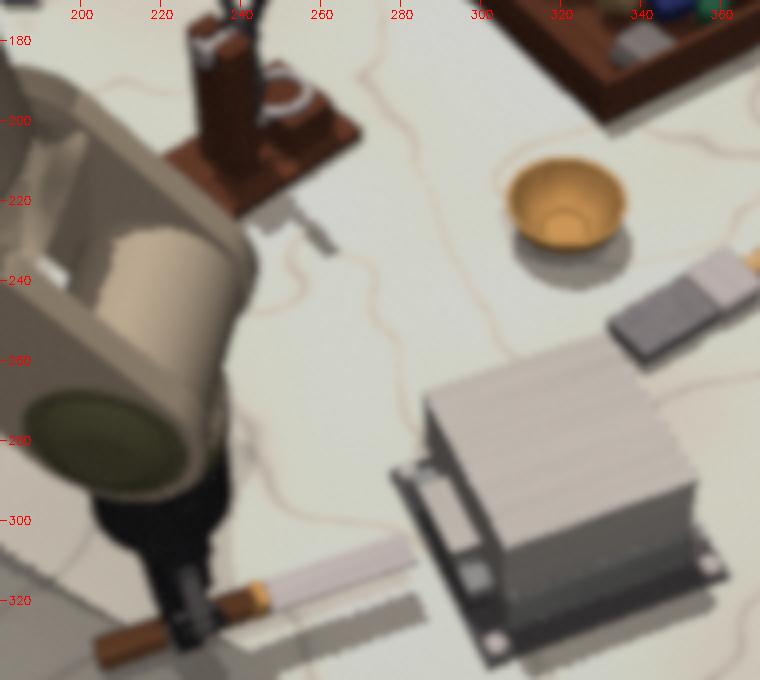

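View pics/f3.png

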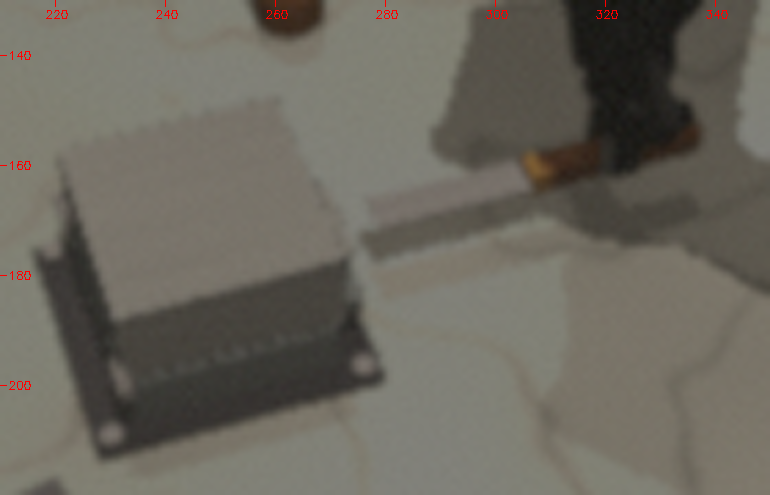

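```bash
python3 - <<'E'
from h import *
S=cam("side");C=cam("scene"); h=[.5443,-.1838,np.radians(-11.7)]
st=status.observe(); R=np.array(st["tool_rot"]);p=np.array(st["position"])
for y in(.011,-.011):
    T=p+R@np.array([-.139,-.0042,-y]); print("tip",T.round(4),proj(S,T).round(1),proj(C,T).round(1))
tab=[[-.08,.025,.054],[-.062,.025,.054],[-.062,-.025,.054],[-.08,-.025,.054]]
print(proj(S,place(h,tab)).round(1).tolist()); print(proj(C,place(h,tab)).round(1).tolist())
c,s=np.cos(h[2]),np.sin(h[2]); m=np.array([[c,s],[-s,c]]); 
print("TCP in head", m@(p[:2]-np.array(h[:2])))
E
```

```text
tip [ 0.4507 -0.1554  0.0444] [[279.3 301. ]] [[279.  171.8]]
tip [ 0.4461 -0.1769  0.0443] [[282.9 308.4]] [[276.7 166.4]]
[[283.5, 290.9], [290.5, 288.5], [299.1, 305.0], [292.0, 307.6]]
[[275.0, 175.2], [269.2, 176.8], [264.0, 164.4], [269.8, 162.9]]
TCP in head [-0.23649809 -0.00167517]
```

```bash
python3 - <<'E'
from h import *
S=cam("side");C=cam("scene")
f=lambda X:np.r_[(proj(S,X)-[282.4,306.8]).ravel(),(proj(C,X)-[277.1,168.7]).ravel()]
r=least_squares(f,[.448,-.166,.044]);print(r.x,r.fun)
E
```

```text
[ 0.44848944 -0.17099428  0.04140897] [-0.07892282  0.00494372 -0.10157748 -0.00305494]
```

```bash
python3 - <<'E'
from h import *
a=np.load("w3.npy");b=np.load("w4.npy")
cv2.imwrite("x.png",a)
c=np.concatenate([a[0:210,235:330],b[0:210,235:330]],1); 
cv2.imwrite("pics/g1.png",cv2.resize(c[:,:,::-1],None,fx=2.8,fy=2.8,interpolation=cv2.INTER_CUBIC))
E
```

```text
(no output)
```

View pics/g1.png

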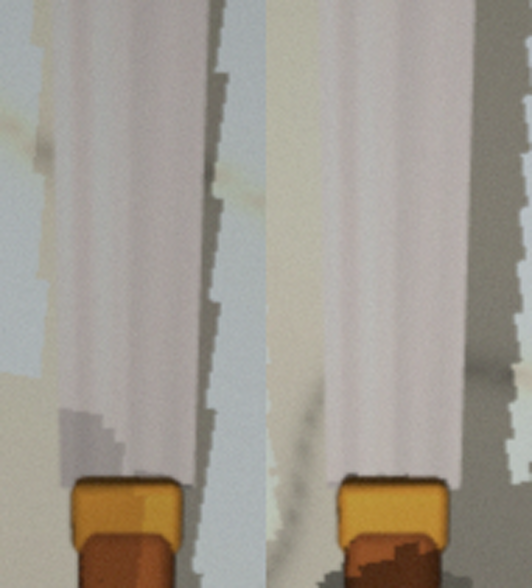

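Request:
jog_arm([
  {"hand": 0, "dx": 0, "dy": 0, "dz": -0.3, "ax": 0, "ay": 0, "az": 1},
  {"hand": 0, "dx": 0, "dy": 0.1, "dz": 0, "ax": 0, "ay": 0, "az": 1},
  {"hand": 0, "dx": 0, "dy": 0, "dz": 0, "ax": 0, "ay": 0, "az": 0},
  {"hand": 0, "dx": 0, "dy": 0, "dz": 0, "ax": 0, "ay": 0, "az": 0},
  {"hand": 0, "dx": 0, "dy": 0, "dz": 0, "ax": 0, "ay": 0, "az": 0},
], newtons=120)

```text
time_s: 3.98
position: [0.3136, -0.1336, 0.0398]
tool_rot: [[-0.978, 0.035, -0.203], [0.203, -0.008, -0.979], [-0.036, -0.999, 0.001]]
ft_force: [0.2, 0.8, -1.4]
grip_width: 0.0125
```

```bash
python3 - <<'E'
from h import *
im2,st=snap("side","sd5"); im3,_=snap("scene","sc5"); print(st["position"],st["tool_rot"].round(3))
crop(im2,250,270,310,330,8,"f4.png");crop(im3,250,140,320,200,8,"f5.png")
E
```

```text
[ 0.31355925 -0.13359308  0.03975718] [[-0.978  0.035 -0.203]
 [ 0.203 -0.008 -0.979]
 [-0.036 -0.999  0.001]]
```

View pics/f4.png

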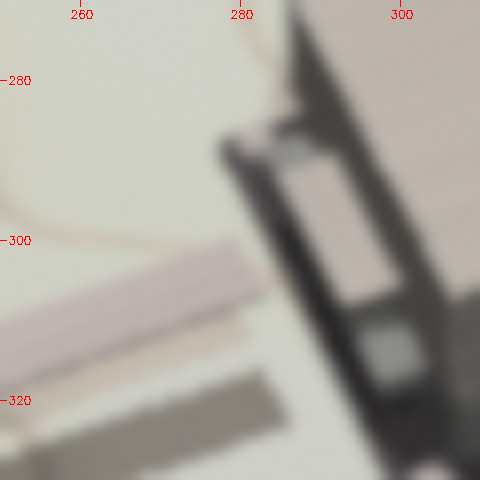

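View pics/f5.png

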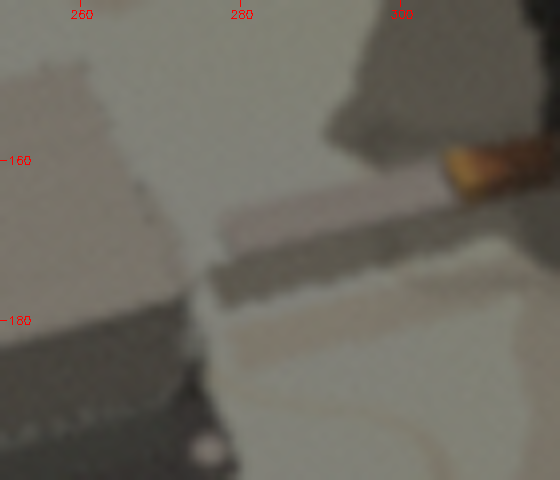

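```bash
python3 - <<'E'
from h import *
S=cam("side");C=cam("scene"); h=[.5443,-.1838,np.radians(-11.7)]
f=lambda X:np.r_[(proj(S,X)-[281.7,303.6]).ravel(),(proj(C,X)-[278.3,169.2]).ravel()]
r=least_squares(f,[.448,-.166,.044]);print(r.x,r.fun)
c,s=np.cos(h[2]),np.sin(h[2]); m=np.array([[c,s],[-s,c]]); print(m@(r.x[:2]-h[:2]))
st=status.observe(); R=np.array(st["tool_rot"]);p=np.array(st["position"]); print(p+R@[-.139,-.0042,0])
E
```

```text
[ 0.44958345 -0.16488229  0.04603237] [-0.47850122  0.02918977 -0.61179969 -0.01775674]
[-0.09658487 -0.00068266]
[ 0.44940519 -0.16204002  0.04869415]
```

Request:
jog_arm([
  {"hand": 0, "dx": -0.6, "dy": 0.1, "dz": 0, "ax": 0, "ay": 0, "az": 0},
  {"hand": 0, "dx": -0.7, "dy": 0.1, "dz": 0, "ax": 0, "ay": 0, "az": 0},
  {"hand": 0, "dx": -0.7, "dy": 0, "dz": 0, "ax": 0, "ay": 0, "az": 0},
  {"hand": 0, "dx": -0.8, "dy": 0, "dz": 0, "ax": 0, "ay": 0, "az": 0},
  {"hand": 0, "dx": 0, "dy": 0, "dz": 0, "ax": 0, "ay": 0, "az": 0},
])

```text
time_s: 4.5
position: [0.3426, -0.1404, 0.0384]
tool_rot: [[-0.978, 0.036, -0.204], [0.204, -0.008, -0.979], [-0.037, -0.999, 0.001]]
ft_force: [0.2, -0.4, -1.7]
grip_width: 0.0125
```

```bash
python3 - <<'E'
from h import *
im2,st=snap("side","sd6"); print(st["position"],st["ft_force"])
crop(im2,230,250,370,340,5.5,"f6.png")
E
```

```text
[ 0.34255712 -0.14044753  0.03840237] [ 0.20536287 -0.42298854 -1.6562348 ]
```

View pics/f6.png

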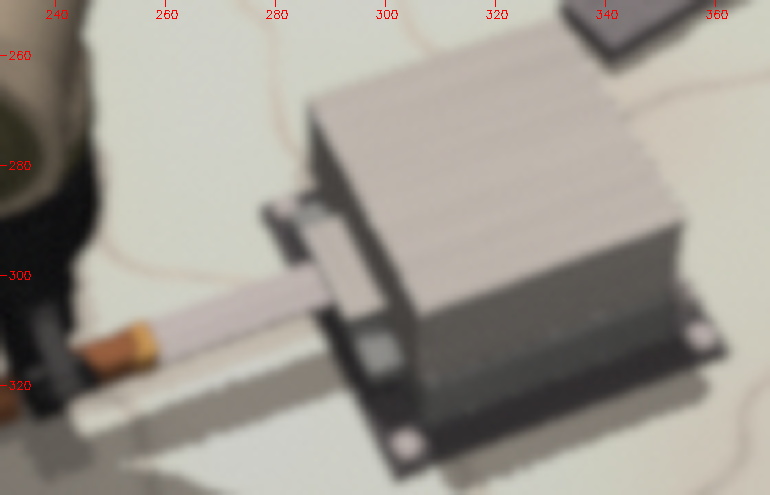

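Request:
jog_arm([
  {"hand": 0, "dx": 0, "dy": -0.8, "dz": 0, "ax": 0, "ay": 0, "az": 0},
  {"hand": 0, "dx": -0.05, "dy": -0.8, "dz": 0, "ax": 0, "ay": 0, "az": 0},
  {"hand": 0, "dx": -0.1, "dy": -0.8, "dz": 0, "ax": 0, "ay": 0, "az": 0},
  {"hand": 0, "dx": -0.15, "dy": -0.8, "dz": 0, "ax": 0, "ay": 0, "az": 0},
  {"hand": 0, "dx": -0.2, "dy": -0.8, "dz": 0, "ax": 0, "ay": 0, "az": 0},
])

```text
time_s: 4.97
position: [0.3439, -0.1401, 0.0787]
tool_rot: [[-0.978, 0.033, -0.204], [0.204, -0.007, -0.979], [-0.034, -0.999, -0.0]]
ft_force: [0.2, -0.1, -2.2]
grip_width: 0.0128
```

```bash
python3 - <<'E'
from h import *
im2,st=snap("side","sd7"); print(st["position"],st["ft_force"])
crop(im2,230,220,370,340,5.5,"f7.png")
E
```

```text
[ 0.34387311 -0.1400569   0.07869566] [ 0.22723099 -0.06025101 -2.21156733]
```

View pics/f7.png

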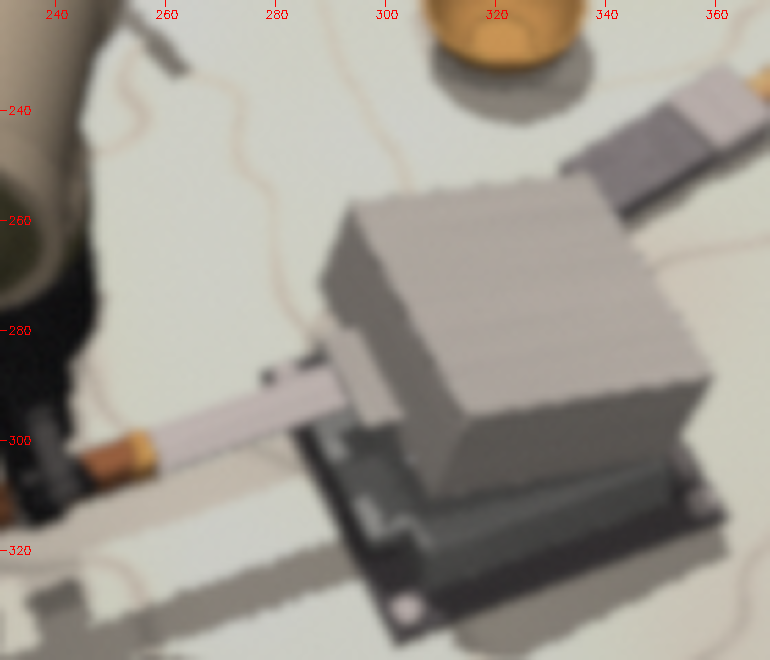

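Request:
jog_arm([
  {"hand": 0, "dx": -0.4, "dy": -0.8, "dz": 0, "ax": 0, "ay": 0, "az": 0},
  {"hand": 0, "dx": -0.4, "dy": -0.8, "dz": 0, "ax": 0, "ay": 0, "az": 0},
  {"hand": 0, "dx": -0.5, "dy": -0.8, "dz": 0, "ax": 0, "ay": 0, "az": 0},
  {"hand": 0, "dx": -0.5, "dy": -0.8, "dz": 0, "ax": 0, "ay": 0, "az": 0},
  {"hand": 0, "dx": -0.5, "dy": -0.8, "dz": 0, "ax": 0, "ay": 0, "az": 0},
])

```text
time_s: 5.43
position: [0.3652, -0.1446, 0.1192]
tool_rot: [[-0.978, 0.033, -0.205], [0.204, -0.007, -0.979], [-0.034, -0.999, -0.0]]
ft_force: [0.2, -0.0, -1.9]
grip_width: 0.0125
```

```bash
python3 - <<'E'
from h import *
im2,st=snap("side","sd8"); print(st["position"],st["ft_force"])
crop(im2,230,200,370,340,4.2,"f8.png")
E
```

```text
[ 0.36521647 -0.14457378  0.1192311 ] [ 0.16830586 -0.01636988 -1.92613594]
```

View pics/f8.png

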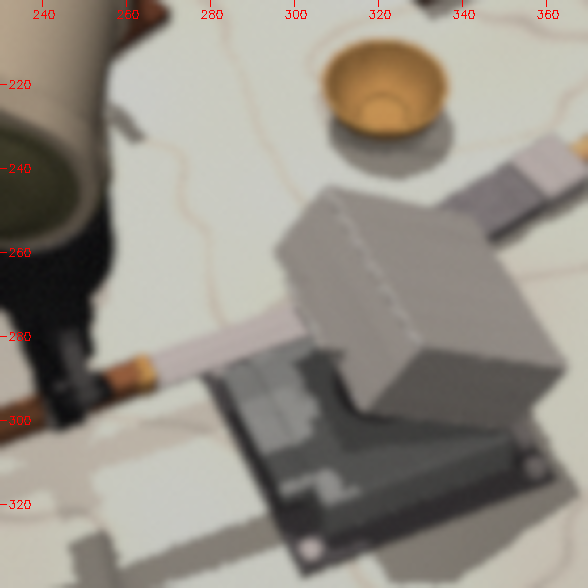

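Request:
jog_arm([
  {"hand": 0, "dx": -0.5, "dy": -0.8, "dz": 0, "ax": 0, "ay": 0, "az": 0},
  {"hand": 0, "dx": -0.5, "dy": -0.8, "dz": 0, "ax": 0, "ay": 0, "az": 0},
  {"hand": 0, "dx": -0.3, "dy": -0.5, "dz": 0, "ax": 0, "ay": 0, "az": 0},
  {"hand": 0, "dx": 0, "dy": 0, "dz": 0, "ax": 0, "ay": 0, "az": 0},
  {"hand": 0, "dx": 0, "dy": 0, "dz": 0, "ax": 0, "ay": 0, "az": 0},
])

```text
time_s: 5.9
position: [0.3771, -0.1471, 0.1402]
tool_rot: [[-0.978, 0.034, -0.204], [0.204, -0.007, -0.979], [-0.034, -0.999, -0.0]]
ft_force: [-0.3, 0.2, -1.3]
grip_width: 0.0129
```

```bash
python3 - <<'E'
from h import *
im2,st=snap("side","sd9"); print(st["position"],st["ft_force"])
crop(im2,230,200,370,340,4.2,"f9.png")
E
```

```text
[ 0.37708266 -0.14710181  0.14023088] [-0.32097205  0.227702   -1.32452587]
```

View pics/f9.png

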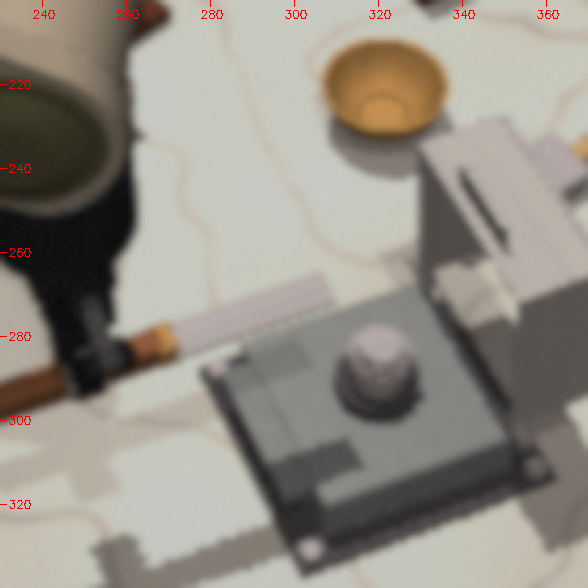

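```bash
python3 - <<'E'
from h import *
plan([.448,-.0063,.05],Rdown(np.radians(6.8),np.radians(2)),10,0)
E
```

```text
[{"hand": 0, "dx": -0.38, "dy": 0.91, "dz": -1.52, "ax": -0.06, "ay": -1.86, "az": 0.01}, {"hand": 0, "dx": -0.43, "dy": 0.92, "dz": -1.51, "ax": -0.06, "ay": -1.86, "az": 0.01}, {"hand": 0, "dx": -0.48, "dy": 0.92, "dz": -1.49, "ax": -0.06, "ay": -1.86, "az": 0.01}, {"hand": 0, "dx": -0.52, "dy": 0.92, "dz": -1.48, "ax": -0.06, "ay": -1.86, "az": 0.01}, {"hand": 0, "dx": -0.57, "dy": 0.92, "dz": -1.46, "ax": -0.06, "ay": -1.86, "az": 0.01}]
[{"hand": 0, "dx": -0.62, "dy": 0.92, "dz": -1.44, "ax": -0.06, "ay": -1.86, "az": 0.01}, {"hand": 0, "dx": -0.66, "dy": 0.92, "dz": -1.41, "ax": -0.06, "ay": -1.86, "az": 0.01}, {"hand": 0, "dx": -0.71, "dy": 0.93, "dz": -1.39, "ax": -0.06, "ay": -1.86, "az": 0.01}, {"hand": 0, "dx": -0.75, "dy": 0.93, "dz": -1.37, "ax": -0.06, "ay": -1.86, "az": 0.01}, {"hand": 0, "dx": -0.8, "dy": 0.93, "dz": -1.34, "ax": -0.06, "ay": -1.86, "az": 0.01}]
tot |d| mm/row 18.15789359115237 deg/row 1.8596093772985207
```

Request:
jog_arm([
  {"hand": 0, "dx": -0.1, "dy": 0.3, "dz": -1.5, "ax": 0, "ay": -1.9, "az": 0},
  {"hand": 0, "dx": -0.2, "dy": 0.3, "dz": -1.5, "ax": 0, "ay": -1.9, "az": 0},
  {"hand": 0, "dx": -0.5, "dy": 0.3, "dz": -1.5, "ax": 0, "ay": -1.9, "az": 0},
  {"hand": 0, "dx": -0.7, "dy": 0.3, "dz": -1.5, "ax": 0, "ay": -1.9, "az": 0},
  {"hand": 0, "dx": -0.8, "dy": 0.3, "dz": -1.5, "ax": 0, "ay": -1.9, "az": 0},
])

```text
time_s: 6.37
position: [0.4108, -0.075, 0.1256]
tool_rot: [[-0.999, 0.033, -0.039], [0.039, -0.007, -0.999], [-0.033, -0.999, 0.005]]
ft_force: [0.2, 0.1, -1.4]
grip_width: 0.0125
```

Request:
jog_arm([
  {"hand": 0, "dx": -0.6, "dy": 1.5, "dz": -1.4, "ax": 0, "ay": -1.9, "az": 0},
  {"hand": 0, "dx": -0.7, "dy": 1.5, "dz": -1.4, "ax": 0, "ay": -1.9, "az": 0},
  {"hand": 0, "dx": -0.7, "dy": 1.5, "dz": -1.4, "ax": 0, "ay": -1.9, "az": 0},
  {"hand": 0, "dx": -0.8, "dy": 1.5, "dz": -1.4, "ax": 0, "ay": -1.9, "az": 0},
  {"hand": 0, "dx": -0.8, "dy": 1.5, "dz": -1.4, "ax": 0, "ay": -1.8, "az": 0},
])

```text
time_s: 6.78
position: [0.4476, -0.0046, 0.0508]
tool_rot: [[-0.992, 0.033, 0.125], [-0.125, -0.007, -0.992], [-0.032, -0.999, 0.011]]
ft_force: [0.3, -0.1, -2.2]
grip_width: 0.0122
```

```bash
python3 - <<'E'
from h import *
im2,st=snap("side","sd10"); im3,_=snap("scene","sc10"); print(st["position"],st["ft_force"])
crop(im2,220,220,320,300,6,"f10.png");crop(im3,240,180,350,270,6,"f11.png")
plan([.448,-.0063,.0065],Rdown(np.radians(6.8),np.radians(2)),5,0)
S=cam("side");C=cam("scene")
R=np.array(st["tool_rot"]);p=np.array(st["position"]);T=p+R@[-.139,-.0042,0]+[0,0,-.0042]
print(T,proj(S,T),proj(C,T))
E
```

```text
[ 0.44759788 -0.00456361  0.05078051] [ 0.30794515 -0.14169348 -2.21790962]
[{"hand": 0, "dx": 0.01, "dy": 0.87, "dz": 0.05, "ax": -0.1, "ay": 0.09, "az": 0.07}, {"hand": 0, "dx": 0.01, "dy": 0.87, "dz": 0.05, "ax": -0.1, "ay": 0.09, "az": 0.07}, {"hand": 0, "dx": 0.01, "dy": 0.87, "dz": 0.05, "ax": -0.1, "ay": 0.09, "az": 0.07}, {"hand": 0, "dx": 0.01, "dy": 0.87, "dz": 0.05, "ax": -0.1, "ay": 0.09, "az": 0.07}, {"hand": 0, "dx": 0.01, "dy": 0.87, "dz": 0.05, "ax": -0.1, "ay": 0.09, "az": 0.07}]
tot |d| mm/row 8.693503192645078 deg/row 0.15555738319926227
[0.58529207 0.01286904 0.0552438 ] [[285.70372966 229.33103068]] [[266.97153675 231.61279908]]
```

View pics/f10.png

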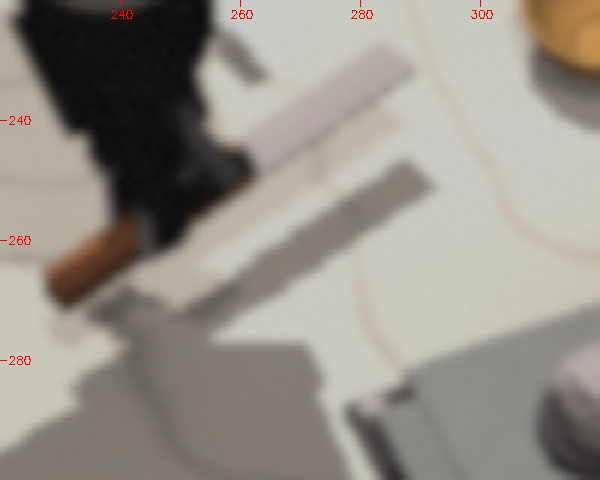

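View pics/f11.png

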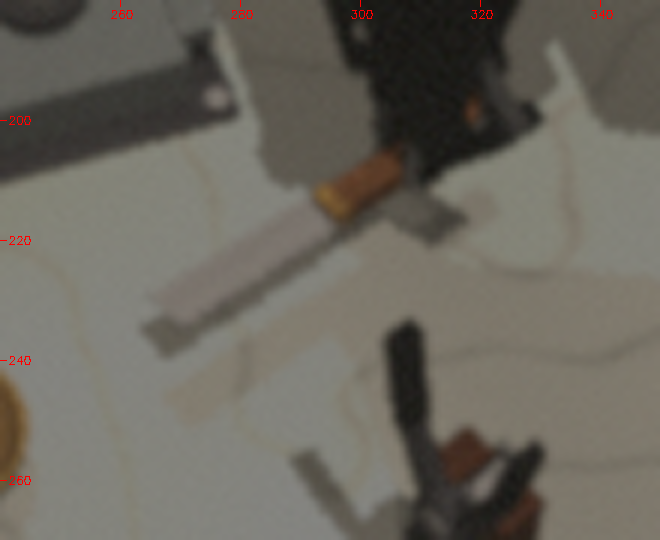

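Request:
jog_arm([
  {"hand": 0, "dx": 0, "dy": 1, "dz": 0.1, "ax": 0, "ay": 0, "az": 0},
  {"hand": 0, "dx": 0, "dy": 1, "dz": 0.1, "ax": 0, "ay": 0, "az": 0},
  {"hand": 0, "dx": 0, "dy": 1, "dz": 0, "ax": 0, "ay": 0, "az": 0},
  {"hand": 0, "dx": 0, "dy": 0.9, "dz": 0, "ax": 0, "ay": 0, "az": 0},
  {"hand": 0, "dx": 0, "dy": 0.4, "dz": 0, "ax": 0, "ay": 0, "az": 0},
])

```text
time_s: 7.3
position: [0.4489, -0.0082, 0.0085]
tool_rot: [[-0.992, 0.033, 0.122], [-0.123, -0.007, -0.992], [-0.032, -0.999, 0.011]]
ft_force: [-0.0, 0.8, -0.7]
grip_width: 0.0126
```

Request:
jog_arm([
  {"hand": 0, "dx": 0, "dy": 0.15, "dz": 0, "ax": 0, "ay": 0, "az": 0},
  {"hand": 0, "dx": 0, "dy": 0.1, "dz": 0, "ax": 0, "ay": 0, "az": 0},
  {"hand": 0, "dx": 0, "dy": 0, "dz": 0, "ax": 0, "ay": 0, "az": 0},
  {"hand": 0, "dx": 0, "dy": 0, "dz": 0, "ax": 0, "ay": 0, "az": 0},
  {"hand": 0, "dx": 0, "dy": 0, "dz": 0, "ax": 0, "ay": 0, "az": 0},
])

```text
time_s: 7.72
position: [0.4498, -0.0077, 0.007]
tool_rot: [[-0.992, 0.035, 0.123], [-0.124, -0.007, -0.992], [-0.034, -0.999, 0.012]]
ft_force: [0.1, 0.2, -0.0]
grip_width: 0.0121
```

Request:
jog_arm([
  {"hand": 0.3, "dx": 0, "dy": 0, "dz": 0, "ax": 0, "ay": 0, "az": 0},
  {"hand": 0.5, "dx": 0, "dy": 0, "dz": 0, "ax": 0, "ay": 0, "az": 0},
  {"hand": 0.7, "dx": 0, "dy": 0, "dz": 0, "ax": 0, "ay": 0, "az": 0},
  {"hand": 1, "dx": 0, "dy": -1.5, "dz": 0, "ax": 0, "ay": 0, "az": 0},
  {"hand": 1, "dx": 0, "dy": -3, "dz": 0, "ax": 0, "ay": 0, "az": 0},
])

```text
time_s: 8.13
position: [0.4468, -0.007, 0.0501]
tool_rot: [[-0.992, 0.029, 0.123], [-0.123, -0.006, -0.992], [-0.028, -1.0, 0.009]]
ft_force: [-0.5, 1.0, 0.4]
grip_width: 0.0722
```

Request:
jog_arm([
  {"hand": 1, "dx": 0, "dy": -4, "dz": 0, "ax": 0, "ay": 0, "az": -0.4},
  {"hand": 1, "dx": 0, "dy": -4, "dz": 0, "ax": -0.3, "ay": 0, "az": -0.4},
  {"hand": 1, "dx": 0, "dy": -4, "dz": 0, "ax": -0.3, "ay": 0, "az": -0.4},
  {"hand": 1, "dx": 0, "dy": -4, "dz": 0, "ax": 0, "ay": 0, "az": -0.4},
  {"hand": 1, "dx": 0, "dy": -4, "dz": 0, "ax": 0, "ay": 0, "az": -0.4},
])

```text
time_s: 8.55
position: [0.4434, -0.0064, 0.2538]
tool_rot: [[-0.992, -0.002, 0.124], [-0.124, -0.001, -0.992], [0.002, -1.0, 0.001]]
ft_force: [0.9, -1.0, -0.6]
grip_width: 0.0852
```

```bash
python3 - <<'E'
from h import *
im,st=snap("wrist","w11");im2,_=snap("side","sd11"); im3,_=snap("scene","sc11"); print(st["position"],st["tool_rot"].round(3),st["ft_force"])
crop(im3,270,220,350,320,6,"g3.png");crop(im2,200,120,290,240,5,"g4.png")
E
```

```text
[ 0.44342394 -0.00637951  0.2538376 ] [[-0.992 -0.002  0.124]
 [-0.124 -0.001 -0.992]
 [ 0.002 -1.     0.001]] [ 0.88147442 -1.01252063 -0.58747686]
```

View pics/w11.png

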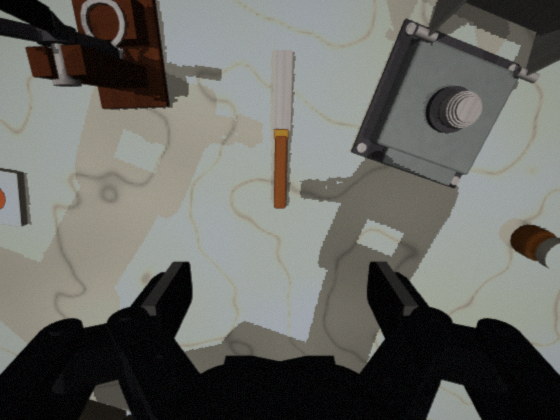

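View pics/g3.png

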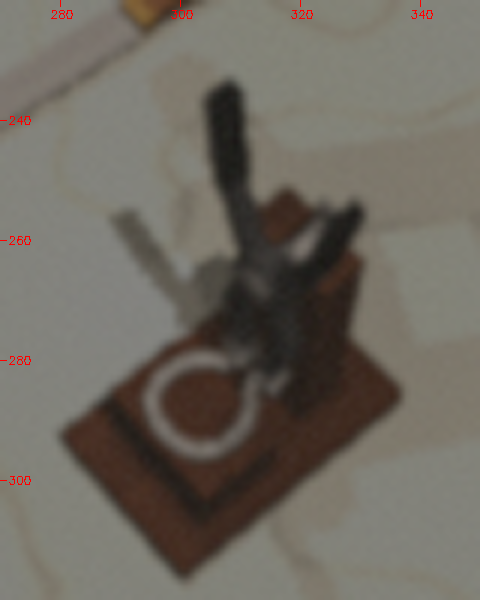

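View pics/g4.png

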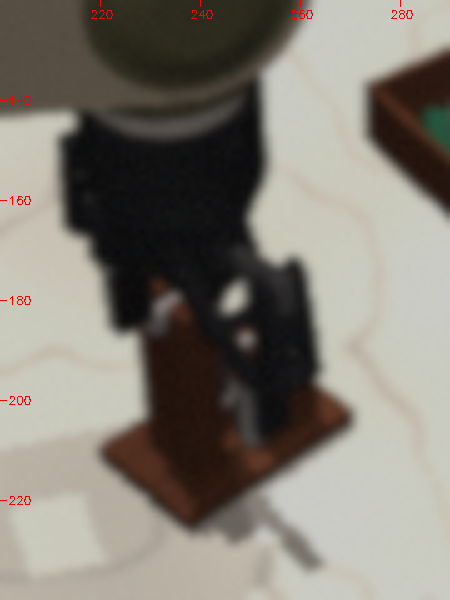

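```bash
python3 - <<'E'
from h import *
plan([.556,.186,.32],Rdown(np.radians(10)),10,1)
E
```

```text
[{"hand": 1, "dx": -1.34, "dy": -0.66, "dz": -1.77, "ax": -0.02, "ay": -0.29, "az": -0.02}, {"hand": 1, "dx": -1.35, "dy": -0.66, "dz": -1.77, "ax": -0.02, "ay": -0.29, "az": -0.02}, {"hand": 1, "dx": -1.36, "dy": -0.66, "dz": -1.76, "ax": -0.02, "ay": -0.29, "az": -0.02}, {"hand": 1, "dx": -1.37, "dy": -0.66, "dz": -1.75, "ax": -0.02, "ay": -0.29, "az": -0.02}, {"hand": 1, "dx": -1.38, "dy": -0.66, "dz": -1.75, "ax": -0.02, "ay": -0.29, "az": -0.02}]
[{"hand": 1, "dx": -1.39, "dy": -0.66, "dz": -1.74, "ax": -0.02, "ay": -0.29, "az": -0.02}, {"hand": 1, "dx": -1.39, "dy": -0.66, "dz": -1.73, "ax": -0.02, "ay": -0.29, "az": -0.02}, {"hand": 1, "dx": -1.4, "dy": -0.66, "dz": -1.73, "ax": -0.02, "ay": -0.29, "az": -0.02}, {"hand": 1, "dx": -1.41, "dy": -0.66, "dz": -1.72, "ax": -0.02, "ay": -0.29, "az": -0.02}, {"hand": 1, "dx": -1.42, "dy": -0.66, "dz": -1.71, "ax": -0.02, "ay": -0.29, "az": -0.02}]
tot |d| mm/row 23.197937127867828 deg/row 0.29019798143458636
```

Request:
jog_arm([
  {"hand": 1, "dx": -1, "dy": -1.3, "dz": -1.3, "ax": 0, "ay": -0.3, "az": 0},
  {"hand": 1, "dx": -1.4, "dy": -1.3, "dz": -1.5, "ax": 0, "ay": -0.3, "az": 0},
  {"hand": 1, "dx": -1.4, "dy": -1.3, "dz": -1.8, "ax": 0, "ay": -0.3, "az": 0},
  {"hand": 1, "dx": -1.4, "dy": -1.3, "dz": -2, "ax": 0, "ay": -0.3, "az": 0},
  {"hand": 1, "dx": -1.5, "dy": -1.3, "dz": -2, "ax": 0, "ay": -0.3, "az": 0},
])

```text
time_s: 9.12
position: [0.499, 0.0887, 0.3155]
tool_rot: [[-0.989, -0.004, 0.149], [-0.149, -0.001, -0.989], [0.005, -1.0, 0.0]]
ft_force: [1.2, -1.2, -0.4]
grip_width: 0.0854
```

Request:
jog_arm([
  {"hand": 1, "dx": -1.4, "dy": 0, "dz": -1.8, "ax": 0, "ay": -0.3, "az": 0},
  {"hand": 1, "dx": -1.4, "dy": 0, "dz": -1.8, "ax": 0, "ay": -0.3, "az": 0},
  {"hand": 1, "dx": -1.4, "dy": 0, "dz": -1.8, "ax": 0, "ay": -0.3, "az": 0},
  {"hand": 1, "dx": -1.4, "dy": 0, "dz": -1.8, "ax": 0, "ay": -0.3, "az": 0},
  {"hand": 1, "dx": -1.4, "dy": 0, "dz": -1.7, "ax": 0, "ay": -0.2, "az": 0},
])

```text
time_s: 9.53
position: [0.554, 0.1879, 0.3143]
tool_rot: [[-0.985, -0.005, 0.174], [-0.174, -0.001, -0.985], [0.005, -1.0, 0.001]]
ft_force: [0.1, -0.4, 0.2]
grip_width: 0.0854
```

```bash
python3 - <<'E'
from h import *
im,st=snap("wrist","w12"); print(st["position"],st["tool_rot"].round(3),st["q"].round(0))
crop(im,170,60,380,280,2.7,"g5.png")
E
```

```text
[0.55404519 0.18794505 0.31428346] [[-0.985 -0.005  0.174]
 [-0.174 -0.001 -0.985]
 [ 0.005 -1.     0.001]] [ 7. 23. 58. -0. 99. 87.]
```

View pics/w12.png

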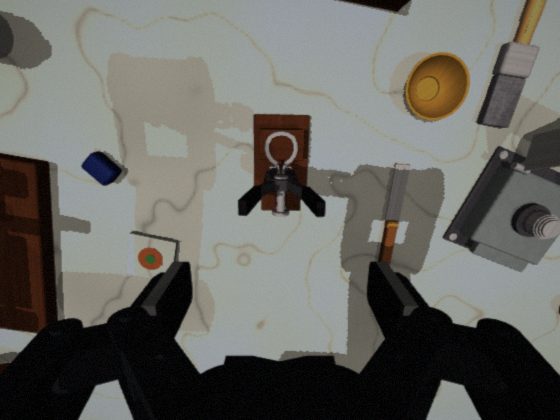

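View pics/g5.png

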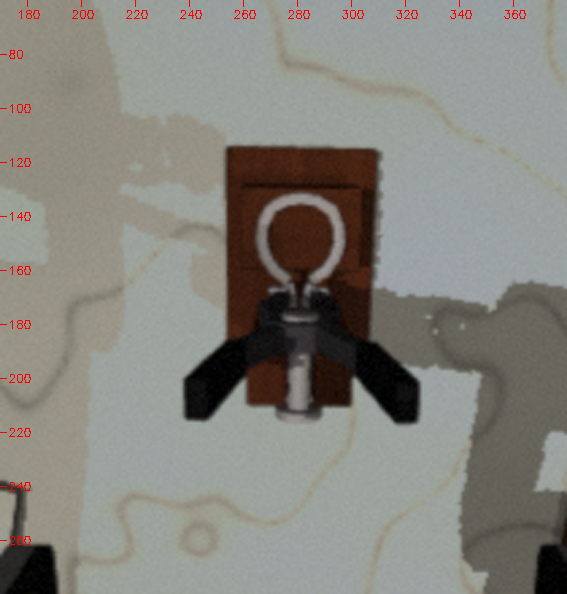

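```bash
python3 - <<'E'
from h import *
st=np.load("w12_st.npy",allow_pickle=True).item(); W=cam("wrist",st);C=cam("scene");S=cam("side")
print("handle",onz(W,[281.2,206.5],.2255)); print("ring",onz(W,[281.7,148],.047)); print("base",onz(W,[[254,114],[310,115]],.012))
print("bolt head end", onz(W,[281.5,213],.126))
print("ring sc",onz(C,[303.5,287],.047),"side",onz(S,[251.5,193.5],.047), "handle tip sc", onz(C,[[307,235],[329,255]],.225))
print(np.degrees(np.arctan2(-st["tool_rot"][1,0],-st["tool_rot"][0,0])))
E
```

```text
handle [[0.55819647 0.18766838 0.2255    ]]
ring [[0.58381218 0.19053008 0.047     ]]
base [[0.61959431 0.23624431 0.012     ]
 [0.63195675 0.15842928 0.012     ]]
bolt head end [[0.51963293 0.17986019 0.126     ]]
ring sc [[0.58348152 0.19051944 0.047     ]] side [[0.58707938 0.18376861 0.047     ]] handle tip sc [[0.56159364 0.15620709 0.225     ]
 [0.54848818 0.219079   0.225     ]]
10.02904796792716
```

```bash
python3 - <<'E'
from h import *
plan([.5582,.1873,.18],Rdown(np.radians(9.4)),10,1)
E
```

```text
[{"hand": 1, "dx": -0.03, "dy": 1.33, "dz": 0.04, "ax": 0.0, "ay": 0.07, "az": 0.03}, {"hand": 1, "dx": -0.03, "dy": 1.33, "dz": 0.04, "ax": 0.0, "ay": 0.07, "az": 0.03}, {"hand": 1, "dx": -0.03, "dy": 1.33, "dz": 0.04, "ax": 0.0, "ay": 0.07, "az": 0.03}, {"hand": 1, "dx": -0.03, "dy": 1.33, "dz": 0.04, "ax": 0.0, "ay": 0.07, "az": 0.03}, {"hand": 1, "dx": -0.03, "dy": 1.33, "dz": 0.04, "ax": 0.0, "ay": 0.07, "az": 0.03}]
[{"hand": 1, "dx": -0.03, "dy": 1.33, "dz": 0.04, "ax": 0.0, "ay": 0.07, "az": 0.03}, {"hand": 1, "dx": -0.03, "dy": 1.33, "dz": 0.04, "ax": 0.0, "ay": 0.07, "az": 0.03}, {"hand": 1, "dx": -0.03, "dy": 1.34, "dz": 0.04, "ax": 0.0, "ay": 0.07, "az": 0.03}, {"hand": 1, "dx": -0.03, "dy": 1.34, "dz": 0.04, "ax": 0.0, "ay": 0.07, "az": 0.03}, {"hand": 1, "dx": -0.03, "dy": 1.34, "dz": 0.04, "ax": 0.0, "ay": 0.07, "az": 0.03}]
tot |d| mm/row 13.357947682686127 deg/row 0.08021635556039258
```

Request:
jog_arm([
  {"hand": 1, "dx": -0.1, "dy": 1.5, "dz": 0.1, "ax": 0, "ay": 0.3, "az": 0.15},
  {"hand": 1, "dx": -0.1, "dy": 1.5, "dz": 0.1, "ax": 0, "ay": 0.3, "az": 0.15},
  {"hand": 1, "dx": -0.1, "dy": 1.5, "dz": 0.1, "ax": 0, "ay": 0, "az": 0},
  {"hand": 1, "dx": 0, "dy": 1.5, "dz": 0.05, "ax": 0, "ay": 0, "az": 0},
  {"hand": 1, "dx": 0, "dy": 1, "dz": 0, "ax": 0, "ay": 0, "az": 0},
])

```text
time_s: 10.0
position: [0.5568, 0.1836, 0.2428]
tool_rot: [[-0.987, -0.001, 0.163], [-0.163, -0.001, -0.987], [0.001, -1.0, 0.001]]
ft_force: [-0.0, -0.3, -0.4]
grip_width: 0.0857
```

```bash
python3 - <<'E'
from h import *
im,st=snap("wrist","w13"); print(st["position"],st["tool_rot"].round(3),st["q"].round(0))
plan([.5582,.1873,.18],Rdown(np.radians(9.4)),5,1)
E
```

```text
[0.55676351 0.18357768 0.24283873] [[-0.987 -0.001  0.163]
 [-0.163 -0.001 -0.987]
 [ 0.001 -1.     0.001]] [ 7. 25. 67. -0. 88. 87.]
[{"hand": 1, "dx": -0.06, "dy": 1.23, "dz": -0.07, "ax": -0.0, "ay": -0.0, "az": 0.05}, {"hand": 1, "dx": -0.05, "dy": 1.23, "dz": -0.07, "ax": -0.0, "ay": -0.0, "az": 0.05}, {"hand": 1, "dx": -0.05, "dy": 1.23, "dz": -0.07, "ax": -0.0, "ay": -0.0, "az": 0.05}, {"hand": 1, "dx": -0.05, "dy": 1.23, "dz": -0.07, "ax": -0.0, "ay": -0.0, "az": 0.05}, {"hand": 1, "dx": -0.05, "dy": 1.23, "dz": -0.07, "ax": -0.0, "ay": -0.0, "az": 0.05}]
tot |d| mm/row 12.29545997072489 deg/row 0.04792058694426841
```

View pics/w13.png

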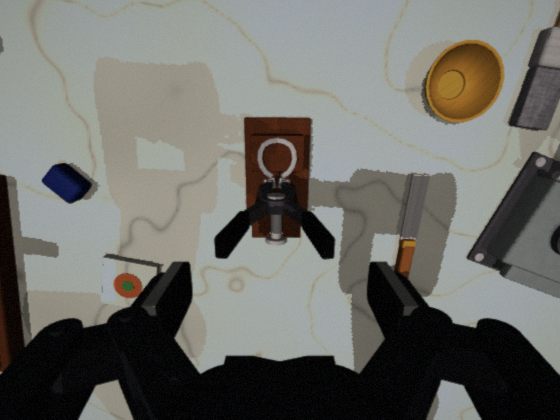

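```bash
python3 - <<'E'
from h import *
st=np.load("w13_st.npy",allow_pickle=True).item(); W=cam("wrist",st)
print("handle",onz(W,[274.8,245],.2255)); print("ring",onz(W,[277,157],.047))
im=np.load("w13.npy"); crop(im,200,110,350,270,4,"g6.png")
E
```

```text
handle [[0.55959478 0.18718908 0.2255    ]]
ring [[0.5846249  0.19135648 0.047     ]]
```

View pics/g6.png

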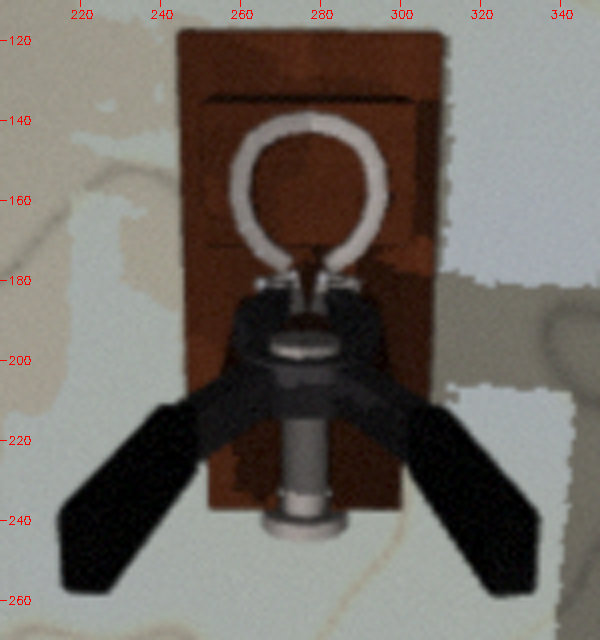

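Request:
jog_arm([
  {"hand": 1, "dx": -0.1, "dy": 1, "dz": -0.1, "ax": 0, "ay": 0, "az": 0},
  {"hand": 1, "dx": -0.1, "dy": 1.3, "dz": -0.1, "ax": 0, "ay": 0, "az": 0},
  {"hand": 1, "dx": -0.1, "dy": 1.5, "dz": -0.1, "ax": 0, "ay": 0, "az": 0},
  {"hand": 1, "dx": 0, "dy": 1.5, "dz": 0, "ax": 0, "ay": 0, "az": 0},
  {"hand": 1, "dx": 0, "dy": 1, "dz": 0, "ax": 0, "ay": 0, "az": 0},
])

```text
time_s: 10.47
position: [0.5598, 0.1873, 0.1812]
tool_rot: [[-0.987, 0.001, 0.163], [-0.163, -0.0, -0.987], [-0.001, -1.0, 0.001]]
ft_force: [-0.5, -0.1, 0.2]
grip_width: 0.085
```

```bash
python3 - <<'E'
from h import *
im,st=snap("wrist","w14"); im2,_=snap("side","sd14"); im3,_=snap("scene","sc14");print(st["position"],st["tool_rot"].round(3),st["ft_force"])
crop(im2,200,120,290,240,5,"g7.png");crop(im3,270,190,370,310,5,"g8.png")
E
```

```text
[0.55984157 0.18727184 0.18120851] [[-0.987  0.001  0.163]
 [-0.163 -0.    -0.987]
 [-0.001 -1.     0.001]] [-0.53546566 -0.09769875  0.23036238]
```

View pics/w14.png

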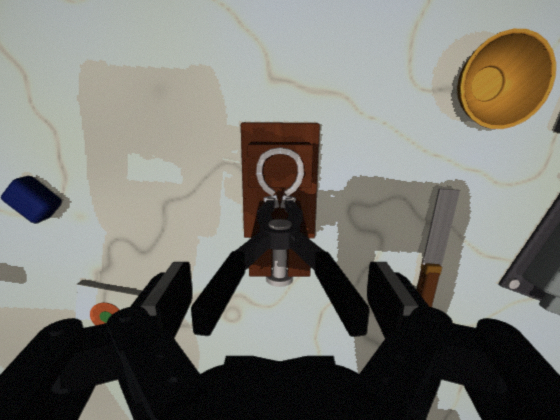

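View pics/g8.png

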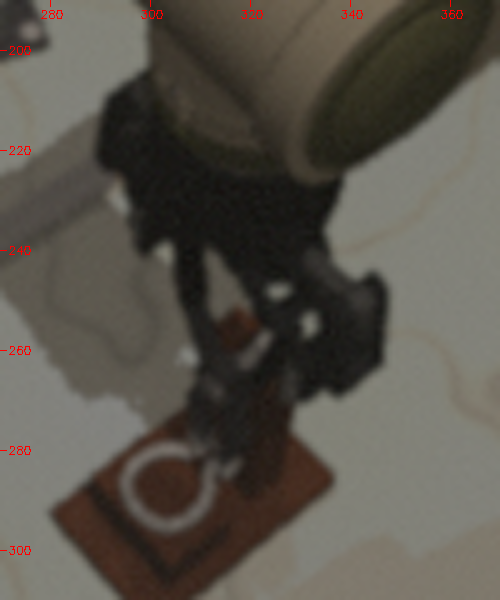

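Request:
jog_arm([
  {"hand": 0.8, "dx": 0, "dy": 0, "dz": 0, "ax": 0, "ay": 0, "az": 0},
  {"hand": 0.6, "dx": 0, "dy": 0, "dz": 0, "ax": 0, "ay": 0, "az": 0},
  {"hand": 0.4, "dx": 0, "dy": 0, "dz": 0, "ax": 0, "ay": 0, "az": 0},
  {"hand": 0.2, "dx": 0, "dy": 0, "dz": 0, "ax": 0, "ay": 0, "az": 0},
  {"hand": 0, "dx": 0, "dy": 0, "dz": 0, "ax": 0, "ay": 0, "az": 0},
], newtons=36)

```text
time_s: 11.03
position: [0.5616, 0.1875, 0.1867]
tool_rot: [[-0.987, 0.01, 0.163], [-0.163, 0.001, -0.987], [-0.01, -1.0, 0.001]]
ft_force: [-1.3, 0.4, 15.8]
grip_width: 0.0329
```

Request:
jog_arm([
  {"hand": 0, "dx": 0, "dy": 0, "dz": 0, "ax": 0, "ay": 0, "az": 0},
  {"hand": 0, "dx": 0, "dy": 0, "dz": 0, "ax": 0, "ay": 0, "az": 0},
  {"hand": 0, "dx": 0, "dy": 0, "dz": 0, "ax": 0, "ay": 0, "az": 0},
  {"hand": 0, "dx": 0, "dy": 0, "dz": 0, "ax": 0, "ay": 0, "az": 0},
  {"hand": 0, "dx": 0, "dy": 0, "dz": 0, "ax": 0, "ay": 0, "az": 0},
])

```text
time_s: 11.45
position: [0.5617, 0.1875, 0.1867]
tool_rot: [[-0.987, 0.01, 0.163], [-0.163, 0.001, -0.987], [-0.01, -1.0, 0.001]]
ft_force: [-1.6, 0.8, 17.0]
grip_width: 0.0323
```

```bash
python3 - <<'E'
from h import *
im,st=snap("wrist","w15");print(st["position"],st["grip_width"],st["ft_force"])
crop(im,200,100,360,290,3.1,"g9.png")
E
```

```text
[0.56166066 0.18745047 0.18665362] 0.032340559153428226 [-1.61170166  0.82695711 16.99605724]
```

View pics/g9.png

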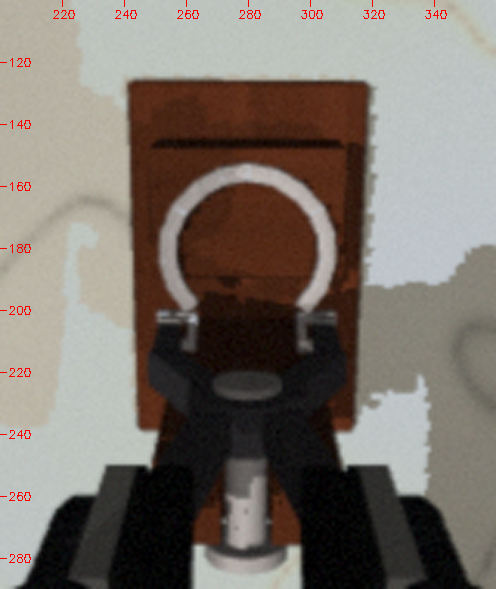

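Request:
jog_arm([
  {"hand": 0, "dx": 0, "dy": -0.4, "dz": 0, "ax": 0, "ay": 0, "az": 0},
  {"hand": 0, "dx": 0, "dy": -0.5, "dz": 0, "ax": 0, "ay": 0, "az": 0},
  {"hand": 0, "dx": 0, "dy": -0.8, "dz": 0, "ax": 0, "ay": 0, "az": 0},
  {"hand": 0, "dx": 0, "dy": -0.8, "dz": 0, "ax": 0, "ay": 0, "az": 0},
  {"hand": 0, "dx": 0, "dy": -0.8, "dz": 0, "ax": 0, "ay": 0, "az": 0},
])

```text
time_s: 11.92
position: [0.5602, 0.1873, 0.2168]
tool_rot: [[-0.987, 0.003, 0.163], [-0.163, -0.0, -0.987], [-0.003, -1.0, 0.001]]
ft_force: [0.1, 0.1, -1.8]
grip_width: 0.0309
```

```bash
python3 - <<'E'
from h import *
im,st=snap("wrist","w16");im2,_=snap("side","sd16");print(st["position"],st["grip_width"],st["ft_force"],st["tool_rot"].round(3))
crop(im,200,100,360,290,3.1,"g10.png");crop(im2,200,120,290,240,5,"g11.png")
E
```

```text
[0.56017681 0.18725419 0.21677195] 0.03093627401992317 [ 0.12315303  0.10250286 -1.76674744] [[-0.987  0.003  0.163]
 [-0.163 -0.    -0.987]
 [-0.003 -1.     0.001]]
```

View pics/g10.png

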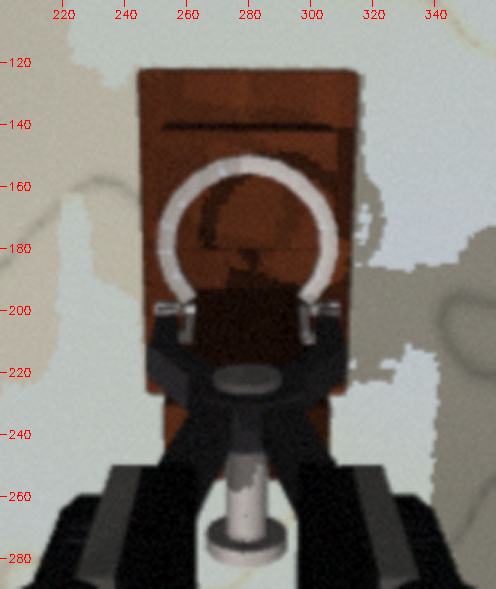

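View pics/g11.png

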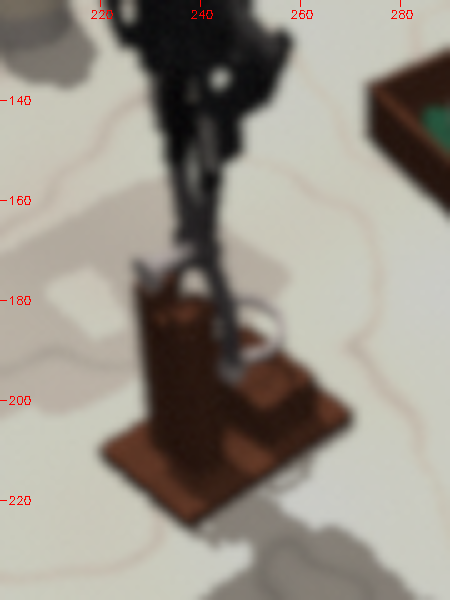

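Request:
jog_arm([
  {"hand": 0, "dx": 0, "dy": -1.2, "dz": 0, "ax": 0, "ay": 0, "az": 0},
  {"hand": 0, "dx": 0, "dy": -1.4, "dz": 0, "ax": 0, "ay": 0, "az": 0},
  {"hand": 0, "dx": 0, "dy": -1.4, "dz": 0, "ax": 0, "ay": 0, "az": 0},
  {"hand": 0, "dx": 0, "dy": -1.4, "dz": 0, "ax": 0, "ay": 0, "az": 0},
  {"hand": 0, "dx": 0, "dy": -1, "dz": 0, "ax": 0, "ay": 0, "az": 0},
])

```text
time_s: 12.43
position: [0.5599, 0.1872, 0.2811]
tool_rot: [[-0.987, 0.004, 0.163], [-0.163, -0.0, -0.987], [-0.004, -1.0, 0.001]]
ft_force: [-0.4, -0.6, -2.5]
grip_width: 0.0307
```

```bash
python3 - <<'E'
from h import *
im,st=snap("wrist","w17");im2,_=snap("side","sd17");im3,_=snap("scene","sc17");print(st["position"],st["grip_width"],st["ft_force"],st["tool_rot"].round(3))
crop(im,200,100,360,290,3.1,"g12.png");crop(im2,210,90,310,210,5,"g13.png");crop(im3,250,200,370,310,5,"g14.png")
crop(im2,280,250,370,330,7,"g15.png");crop(im3,200,130,300,220,6.5,"g16.png")
E
```

```text
[0.55993864 0.18724202 0.28107561] 0.03065712689780196 [-0.37277697 -0.55435002 -2.46848328] [[-0.987  0.004  0.163]
 [-0.163 -0.    -0.987]
 [-0.004 -1.     0.001]]
```

View pics/g12.png

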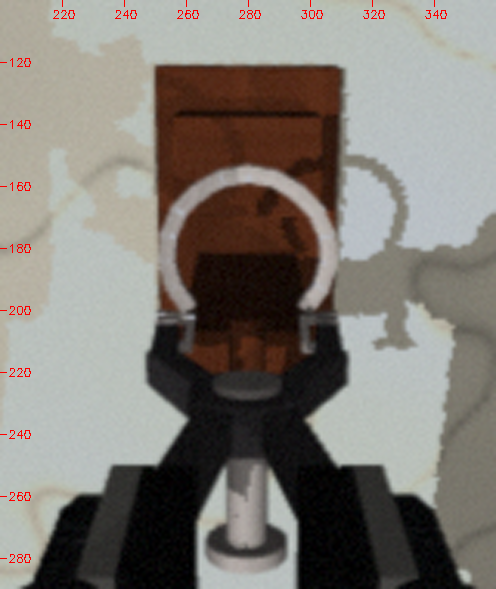

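View pics/g13.png

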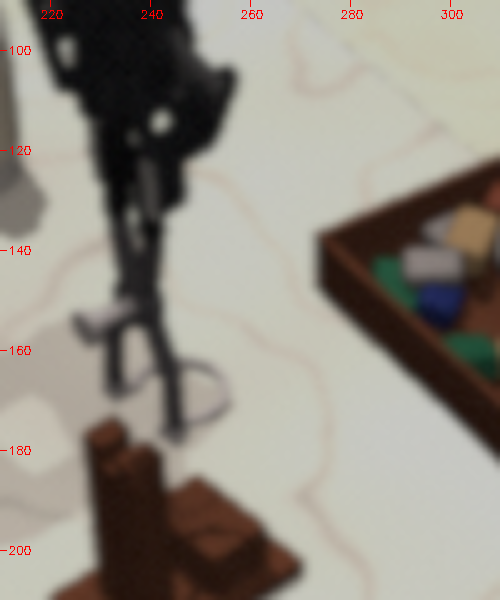

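View pics/g14.png

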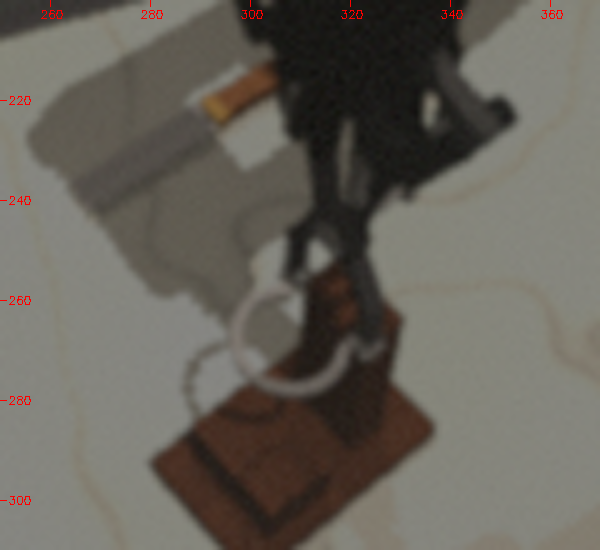

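View pics/g15.png

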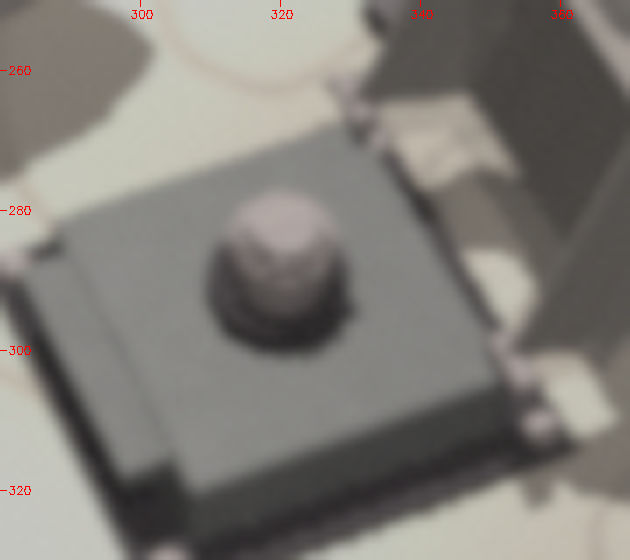

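View pics/g16.png

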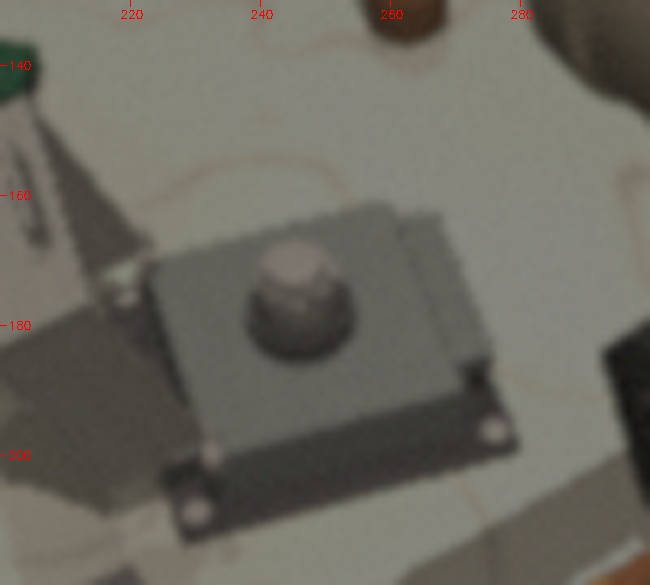

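```bash
cat >> h.py <<'E'
def ringfit(W,obs,z=None,x0=None):
    """obs: list of (u,v,radius) points on circle edges; level ring center X; if z given fix"""
    th=np.linspace(0,2*np.pi,721)
    def f(v):
        X=np.array([v[0],v[1],z if z is not None else v[2]]); r=[]
        for u,vv,R in obs:
            P=X+np.c_[R*np.cos(th),R*np.sin(th),0*th+ (.002 if R>.02 else 0)]
            d=proj(W,P)-[u,vv]; i=np.argmin((d**2).sum(1))
            c=proj(W,X)[0]; n=proj(W,P)[i]-c; n/=np.linalg.norm(n); r.append(d[i]@n)
        return np.array(r)
    s=least_squares(f,x0[:2] if z is not None else x0,diff_step=1e-4); return s.x,s.fun
E
python3 - <<'E'
from h import *
st=np.load("w17_st.npy",allow_pickle=True).item(); W=cam("wrist",st)
p=st["position"];R=st["tool_rot"]
obs=[(251.5,182,.0255),(308,182,.0255),(280,153,.0255),(256.5,182,.0205),(303,182,.0205),(280,158.7,.0205),(260,162,.0255),(300.5,162,.0255)]
X,f=ringfit(W,obs,x0=[.585,.191,.144]); print(X,f.round(2)); print("rel TCP",X-p,"tool",R.T@(X-p))
X,f=ringfit(W,obs,z=p[2]-.1375,x0=[.585,.191]); print(X,f.round(2)); 
im=np.load("w17.npy"); crop(im,240,140,320,220,9,"g17.png")
E
```

```text
[0.57714218 0.19009577 0.15632832] [ 0.07  0.29 -0.24 -0.5  -0.29 -0.29  0.59  0.05]
rel TCP [ 0.01720354  0.00285375 -0.12474729] tool [-1.69738378e-02  1.24811341e-01 -1.01376279e-04]
[0.57562268 0.18982282] [-1.26 -1.05 -0.2  -1.59 -1.38  0.01  0.22 -0.35]
```

View pics/g17.png

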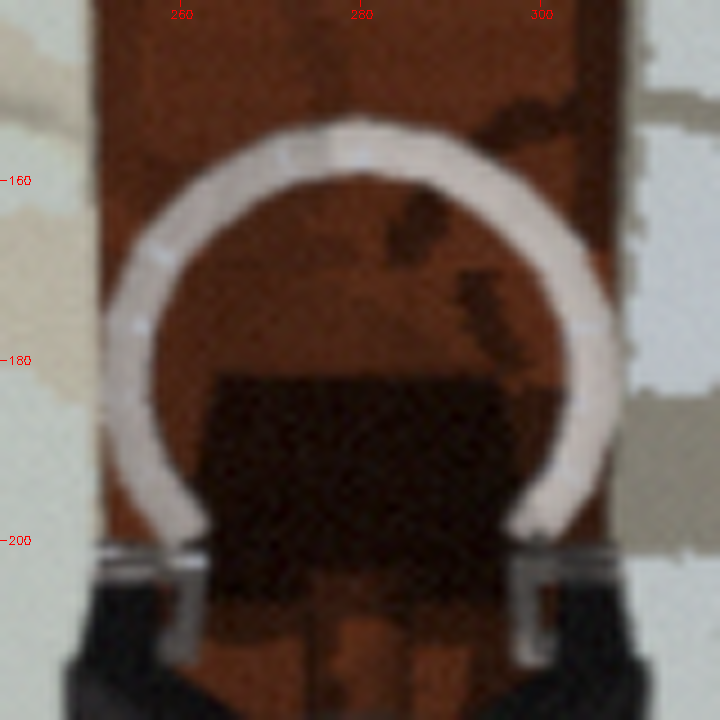

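```bash
python3 - <<'E'
from h import *
for n,top,l,r,eye,nut in [("w14",147.5,256,303.5,200,225),("w15",152.5,251,308,202,224),("w16",150,251,308.3,199,222),("w17",153,251.3,308.5,202,224)]:
    st=np.load(n+"_st.npy",allow_pickle=True).item(); W=cam("wrist",st)
    p=st["position"];R=st["tool_rot"]; z=p[2]-.1375
    if n=="w14": z=.047
    if n=="w15": z=.049
    A=onz(W,[[280,top],[l,181],[r,181],[280,eye]],z+.002); B=onz(W,[[280,nut]],z+.077)
    print(n,((A-p)@R*1000).round(1).tolist(),((B-p)@R*1000).round(1).tolist())
E
```

```text
w14 [[-46.4, 132.3, 0.0], [-15.7, 132.2, -22.2], [-15.7, 132.2, 21.8], [2.6, 132.2, 0.0]] [[-0.6, 57.2, -0.1]]
w15 [[-41.5, 136.1, 0.0], [-15.0, 135.8, -27.2], [-14.9, 135.8, 26.4], [5.6, 135.6, 0.1]] [[-0.1, 60.7, -0.1]]
w16 [[-43.8, 135.6, 0.0], [-15.0, 135.5, -27.2], [-15.0, 135.6, 26.6], [2.5, 135.5, 0.1]] [[-1.6, 60.5, -0.1]]
w17 [[-41.1, 135.7, 0.0], [-15.0, 135.5, -26.9], [-15.0, 135.6, 26.8], [5.5, 135.5, 0.1]] [[-0.1, 60.5, -0.1]]
```

```bash
python3 - <<'E'
from h import *
for n,a,b,row in [("w15",241.5,318.5,127),("w17",249.5,310.5,122)]:
    st=np.load(n+"_st.npy",allow_pickle=True).item(); W=cam("wrist",st)
    for z in(.008,.012,.02):
        A=onz(W,[[a,row],[b,row]],z); print(n,z,np.linalg.norm(A[0]-A[1]))
im=np.load("w15.npy"); crop(im,220,110,340,220,6.5,"g18.png")
E
```

```text
w15 0.008 0.07936184764458858
w15 0.012 0.07837523238377263
w15 0.02 0.07640200186214077
w17 0.008 0.08085929225902831
w17 0.012 0.0800811832533019
w17 0.02 0.07852496524184908
```

View pics/g18.png

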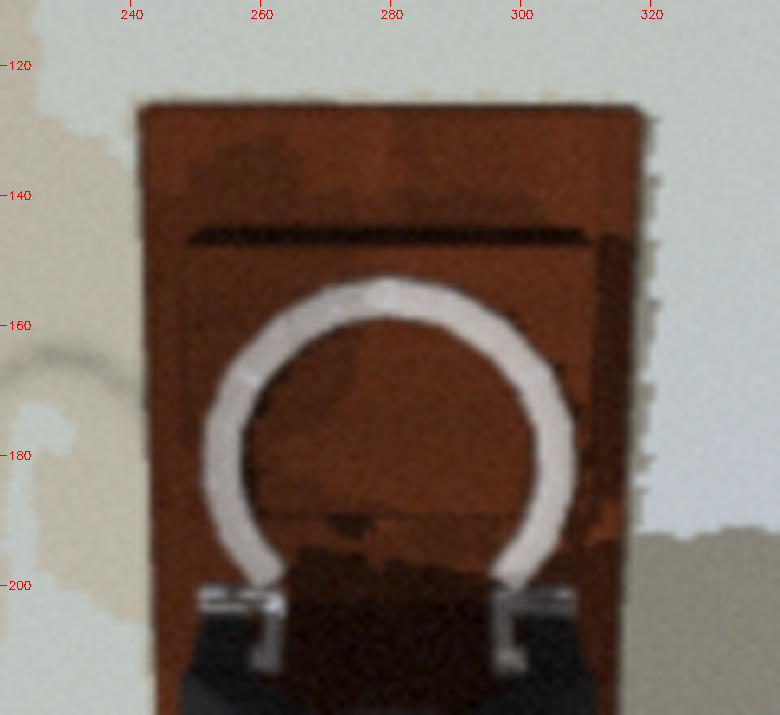

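```bash
python3 - <<'E'
from h import *
st=np.load("w17_st.npy",allow_pickle=True).item(); W=cam("wrist",st)
p=st["position"];R=st["tool_rot"]
o=[(251.5,182,'o'),(308.5,182,'o'),(280,153.2,'o'),(257,182,'i'),(303,182,'i'),(280.5,159,'i'),(259,164,'o'),(301.5,164,'o'),(264,165.7,'i'),(298,167,'i'),(257.5,200.5,'o'),(302.5,200,'o'),(263.5,198.5,'i'),(296,198.5,'i')]
for sc in (1,1.03,1.06):
  for zr in (-.1375,-.13,-.125):
    X,f=ringfit(W,[(u,v,(.0255 if k=='o' else .0205)*sc) for u,v,k in o],z=p[2]+zr,x0=[.58,.19])
    print(sc,zr,(R.T@(np.r_[X,p[2]+zr]-p)*1000).round(1),np.sqrt((f**2).mean()).round(2),f.round(1))
E
```

```text
1 -0.1375 [-1.400e+01  1.376e+02  1.000e-01] 1.55 [-1.4 -1.3 -1.6 -1.2 -1.1 -1.2 -0.4 -0.7 -1.  -1.5 -2.7 -2.3 -2.  -1.7]
1 -0.13 [-1.540e+01  1.301e+02  1.000e-01] 0.94 [-0.7 -0.6 -1.1 -0.6 -0.6 -0.9  0.2 -0.1 -0.6 -1.1 -1.7 -1.4 -1.3 -0.9]
1 -0.125 [-1.630e+01  1.251e+02  1.000e-01] 0.59 [-0.1 -0.1 -0.8 -0.2 -0.1 -0.7  0.6  0.3 -0.3 -0.8 -1.1 -0.8 -0.7 -0.3]
1.03 -0.1375 [-1.360e+01  1.376e+02  1.000e-01] 0.9 [-0.6 -0.5 -1.1 -0.6 -0.5 -0.9  0.2 -0.1 -0.6 -1.1 -1.7 -1.3 -1.2 -0.8]
1.03 -0.13 [-1.500e+01  1.301e+02  1.000e-01] 0.46 [ 0.2  0.2 -0.6  0.   0.1 -0.6  0.8  0.5 -0.2 -0.7 -0.7 -0.4 -0.4  0. ]
1.03 -0.125 [-16.  125.1   0. ] 0.58 [ 0.7  0.8 -0.3  0.5  0.5 -0.4  1.2  0.9  0.1 -0.4 -0.1  0.3  0.2  0.6]
1.06 -0.1375 [-1.330e+01  1.376e+02  1.000e-01] 0.46 [ 0.2  0.3 -0.6  0.1  0.1 -0.6  0.8  0.5 -0.2 -0.6 -0.7 -0.3 -0.3  0. ]
1.06 -0.13 [-1.470e+01  1.301e+02  1.000e-01] 0.77 [ 1.   1.  -0.1  0.7  0.8 -0.3  1.4  1.1  0.2 -0.2  0.3  0.6  0.5  0.9]
1.06 -0.125 [-15.6 125.1   0. ] 1.19 [ 1.6  1.6  0.2  1.2  1.2 -0.1  1.8  1.5  0.5  0.   1.   1.3  1.1  1.5]
```

```bash
python3 - <<'E'
from h import *
im2=np.load("sd17.npy");im3=np.load("sc17.npy")
crop(im2,225,150,265,185,16,"g19.png");crop(im3,285,245,335,290,13,"g20.png")
E
```

```text
(no output)
```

View pics/g19.png

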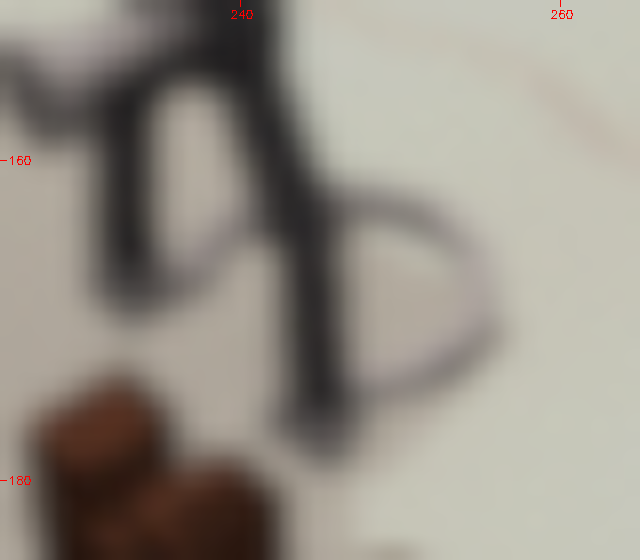

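View pics/g20.png

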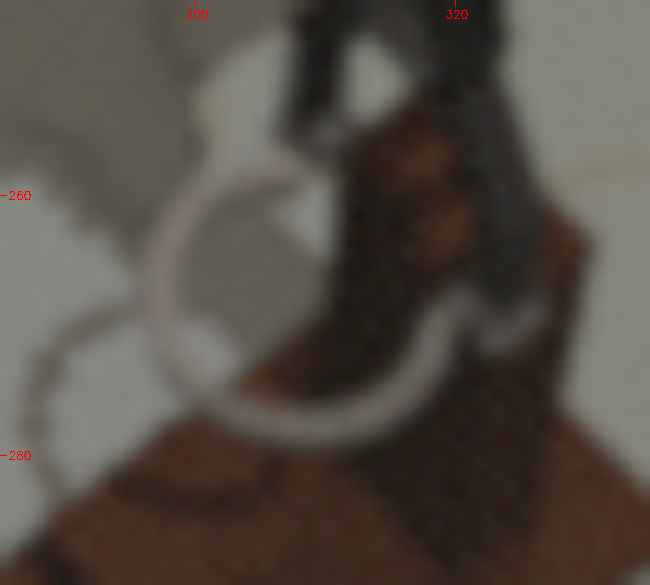

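```bash
cat > rf.py <<'E'
from h import *
from scipy.spatial.transform import Rotation as Ro
def rf(views,x0,yaw,free=("pitch","sc")):
    th=np.linspace(0,2*np.pi,721)
    def f(v,split=False):
        X=v[:3]; pit=v[3] if "pitch" in free else 0; sc=v[4] if "sc" in free else 1
        Rm=Ro.from_euler("ZYX",[yaw,pit,0]).as_matrix(); r=[]
        for c,obs,bias in views:
            for u,vv,R in obs:
                P=X+(np.c_[R*sc*np.cos(th),R*sc*np.sin(th),0*th+.002]@Rm.T)
                q=proj(c,P); d=q-[u,vv]; i=np.argmin((d**2).sum(1)); n=q[i]-q.mean(0); n/=np.linalg.norm(n); r.append(d[i]@n*bias)
        return np.array(r)
    s=least_squares(f,np.r_[x0,0,1],diff_step=1e-4,x_scale=[.01,.01,.01,.05,.02]); return s.x,s.fun
E
python3 - <<'E'
from rf import *
st=np.load("w17_st.npy",allow_pickle=True).item(); W=cam("wrist",st);p=st["position"];R=st["tool_rot"];S=cam("side");C=cam("scene")
o=[(251.5,182,'o'),(308.5,182,'o'),(280,153.2,'o'),(257,182,'i'),(303,182,'i'),(280.5,159,'i'),(259,164,'o'),(301.5,164,'o'),(264,165.7,'i'),(298,167,'i'),(257.5,200.5,'o'),(302.5,200,'o'),(263.5,198.5,'i'),(296,198.5,'i')]
o=[(u,v,.0255 if k=='o' else .0205) for u,v,k in o]
sc=[(297.3,267.7),(308.8,277.7),(300.4,274.6),(317.3,273.5),(298.8,261.5),(305,258.1),(320,268.8)]
sd=[(255.1,168.75),(248.75,162.8),(253.1,165),(253.75,172.2),(249.4,174.4),(238.4,166.2)]
m=lambda L:[(u,v,.023) for u,v in L]
for nm,V in [("all",[(W,o,1),(C,m(sc),1),(S,m(sd),1)]),("W+C",[(W,o,1),(C,m(sc),1)]),("W+S",[(W,o,1),(S,m(sd),1)]),("C+S",[(C,m(sc),1),(S,m(sd),1)])]:
  for fr in [("pitch","sc"),("sc",),()]:
    x,f=rf(V,[.575,.19,.145],np.radians(9.4),fr); print(nm,fr,"tool",(R.T@(x[:3]-p)*1000).round(1),x[3:].round(3),np.sqrt((f**2).mean()).round(2))
E
```

```text
all ('pitch', 'sc') tool [-12.6 141.4   0.2] [0.029 1.079] 0.62
all ('sc',) tool [-12.5 142.2   0.2] [3.989 1.084] 0.63
all () tool [-14.3 136.7   0.2] [0. 1.] 1.43
W+C ('pitch', 'sc') tool [-1.250e+01  1.408e+02  1.000e-01] [0.186 1.068] 0.4
W+C ('sc',) tool [-1.250e+01  1.417e+02  1.000e-01] [-0.     1.079] 0.47
W+C () tool [-15.7 129.5  -0.2] [0. 1.] 1.21
W+S ('pitch', 'sc') tool [-12.6 141.6   0.2] [-0.002  1.08 ] 0.67
W+S ('sc',) tool [-12.6 141.4   0.2] [0.   1.08] 0.67
W+S () tool [-14.4 135.9   0.2] [0. 1.] 1.51
C+S ('pitch', 'sc') tool [-14.5 142.4   1. ] [-0.072  1.096] 0.41
C+S ('sc',) tool [-14.3 142.2   1.1] [-0.498  1.094] 0.45
C+S () tool [-15.2 142.1   1.2] [0. 1.] 0.87
```

```bash
python3 - <<'E'
from h import *
im2=np.load("sd17.npy");im3=np.load("sc17.npy")
crop(im2,300,268,340,308,15,"g21.png");crop(im3,230,158,266,194,16,"g22.png")
S=cam("side");C=cam("scene")
print(onz(S,[320.4,281.7],.081),onz(C,[245.7,170.3],.081))
E
```

```text
[[ 0.54573737 -0.18581391  0.081     ]] [[ 0.54453676 -0.18220444  0.081     ]]
```

View pics/g21.png

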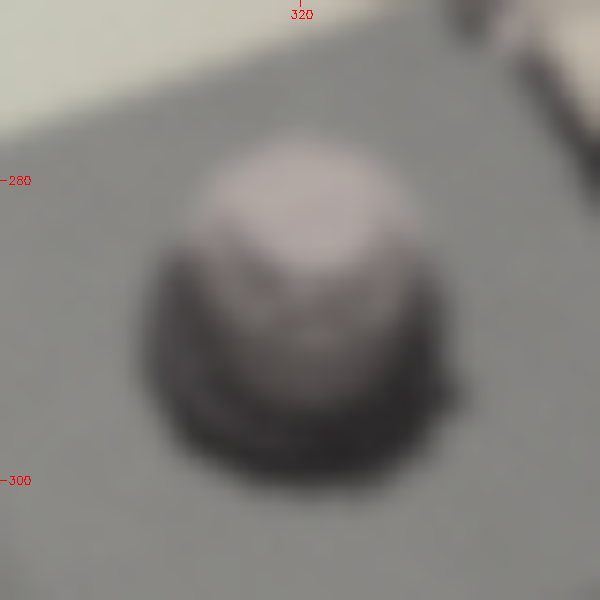

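View pics/g22.png

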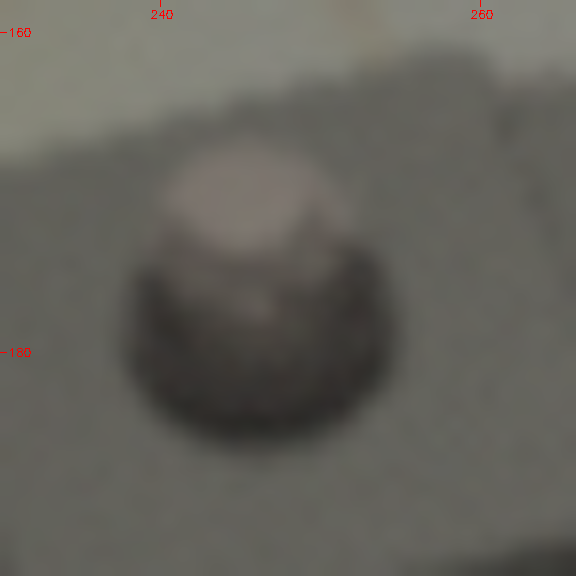

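```bash
python3 - <<'E'
from h import *
plan([.5308,-.1811,.27],Rdown(np.radians(-11.7)),20,0)
E
```

```text
[{"hand": 0, "dx": 0.44, "dy": 0.05, "dz": 1.79, "ax": -0.0, "ay": 1.06, "az": -0.01}, {"hand": 0, "dx": 0.41, "dy": 0.05, "dz": 1.8, "ax": -0.0, "ay": 1.06, "az": -0.01}, {"hand": 0, "dx": 0.38, "dy": 0.05, "dz": 1.81, "ax": -0.0, "ay": 1.06, "az": -0.01}, {"hand": 0, "dx": 0.35, "dy": 0.05, "dz": 1.82, "ax": -0.0, "ay": 1.06, "az": -0.01}, {"hand": 0, "dx": 0.31, "dy": 0.05, "dz": 1.82, "ax": -0.0, "ay": 1.06, "az": -0.01}]
[{"hand": 0, "dx": 0.28, "dy": 0.05, "dz": 1.83, "ax": -0.0, "ay": 1.06, "az": -0.01}, {"hand": 0, "dx": 0.24, "dy": 0.05, "dz": 1.83, "ax": -0.0, "ay": 1.06, "az": -0.01}, {"hand": 0, "dx": 0.21, "dy": 0.05, "dz": 1.84, "ax": -0.0, "ay": 1.06, "az": -0.01}, {"hand": 0, "dx": 0.18, "dy": 0.05, "dz": 1.84, "ax": -0.0, "ay": 1.06, "az": -0.01}, {"hand": 0, "dx": 0.14, "dy": 0.05, "dz": 1.84, "ax": -0.0, "ay": 1.06, "az": -0.01}]
[{"hand": 0, "dx": 0.11, "dy": 0.05, "dz": 1.84, "ax": -0.0, "ay": 1.06, "az": -0.01}, {"hand": 0, "dx": 0.07, "dy": 0.05, "dz": 1.85, "ax": -0.0, "ay": 1.06, "az": -0.01}, {"hand": 0, "dx": 0.04, "dy": 0.05, "dz": 1.85, "ax": -0.0, "ay": 1.06, "az": -0.01}, {"hand": 0, "dx": 0.01, "dy": 0.05, "dz": 1.85, "ax": -0.0, "ay": 1.06, "az": -0.01}, {"hand": 0, "dx": -0.03, "dy": 0.05, "dz": 1.85, "ax": -0.0, "ay": 1.06, "az": -0.01}]
[{"hand": 0, "dx": -0.06, "dy": 0.05, "dz": 1.85, "ax": -0.0, "ay": 1.06, "az": -0.01}, {"hand": 0, "dx": -0.1, "dy": 0.05, "dz": 1.85, "ax": -0.0, "ay": 1.06, "az": -0.01}, {"hand": 0, "dx": -0.13, "dy": 0.05, "dz": 1.84, "ax": -0.0, "ay": 1.06, "az": -0.01}, {"hand": 0, "dx": -0.16, "dy": 0.05, "dz": 1.84, "ax": -0.0, "ay": 1.06, "az": -0.01}, {"hand": 0, "dx": -0.2, "dy": 0.05, "dz": 1.84, "ax": -0.0, "ay": 1.06, "az": -0.01}]
tot |d| mm/row 18.483075709861275 deg/row 1.055241639961197
```

Request:
jog_arm([
  {"hand": 0, "dx": 0.4, "dy": 0, "dz": 0.8, "ax": 0, "ay": 1, "az": 0},
  {"hand": 0, "dx": 0.4, "dy": 0, "dz": 1.4, "ax": 0, "ay": 1, "az": 0},
  {"hand": 0, "dx": 0.4, "dy": 0, "dz": 1.9, "ax": 0, "ay": 1, "az": 0},
  {"hand": 0, "dx": 0.4, "dy": 0, "dz": 2, "ax": 0, "ay": 1, "az": 0},
  {"hand": 0, "dx": 0.3, "dy": 0, "dz": 2, "ax": 0, "ay": 1, "az": 0},
])

```text
time_s: 13.0
position: [0.5502, 0.1025, 0.2793]
tool_rot: [[-0.997, 0.002, 0.075], [-0.075, -0.0, -0.997], [-0.002, -1.0, 0.001]]
ft_force: [0.3, -0.1, -2.0]
grip_width: 0.0306
```

Request:
jog_arm([
  {"hand": 0, "dx": 0.3, "dy": 0, "dz": 2, "ax": 0, "ay": 1.1, "az": 0},
  {"hand": 0, "dx": 0.2, "dy": 0, "dz": 2, "ax": 0, "ay": 1.1, "az": 0},
  {"hand": 0, "dx": 0.2, "dy": 0, "dz": 2, "ax": 0, "ay": 1.1, "az": 0},
  {"hand": 0, "dx": 0.2, "dy": 0, "dz": 2, "ax": 0, "ay": 1.1, "az": 0},
  {"hand": 0, "dx": 0.1, "dy": 0, "dz": 2, "ax": 0, "ay": 1.1, "az": 0},
])

```text
time_s: 13.42
position: [0.5439, 0.002, 0.2794]
tool_rot: [[-1.0, 0.002, -0.022], [0.022, -0.0, -1.0], [-0.002, -1.0, 0.0]]
ft_force: [0.6, 0.7, -1.9]
grip_width: 0.0308
```

Request:
jog_arm([
  {"hand": 0, "dx": 0.1, "dy": 0, "dz": 2, "ax": 0, "ay": 1.1, "az": 0},
  {"hand": 0, "dx": 0.1, "dy": 0, "dz": 2, "ax": 0, "ay": 1.1, "az": 0},
  {"hand": 0, "dx": 0, "dy": 0, "dz": 2, "ax": 0, "ay": 1.1, "az": 0},
  {"hand": 0, "dx": 0, "dy": 0, "dz": 2, "ax": 0, "ay": 1.1, "az": 0},
  {"hand": 0, "dx": 0, "dy": 0, "dz": 2, "ax": 0, "ay": 1.1, "az": 0},
])

```text
time_s: 13.83
position: [0.536, -0.0976, 0.2794]
tool_rot: [[-0.993, 0.002, -0.118], [0.118, 0.0, -0.993], [-0.002, -1.0, -0.0]]
ft_force: [1.5, -0.2, -1.9]
grip_width: 0.0307
```

```bash
python3 - <<'E'
from h import *
plan([.5308,-.1811,.27],Rdown(np.radians(-11.7)),5,0)
E
```

```text
[{"hand": 0, "dx": -0.09, "dy": 0.19, "dz": 1.67, "ax": 0.0, "ay": 0.99, "az": -0.02}, {"hand": 0, "dx": -0.12, "dy": 0.19, "dz": 1.67, "ax": 0.0, "ay": 0.99, "az": -0.02}, {"hand": 0, "dx": -0.15, "dy": 0.19, "dz": 1.67, "ax": 0.0, "ay": 0.99, "az": -0.02}, {"hand": 0, "dx": -0.18, "dy": 0.19, "dz": 1.66, "ax": 0.0, "ay": 0.99, "az": -0.02}, {"hand": 0, "dx": -0.21, "dy": 0.19, "dz": 1.66, "ax": 0.0, "ay": 0.99, "az": -0.02}]
tot |d| mm/row 16.82709901258571 deg/row 0.9879010779637385
```

Request:
jog_arm([
  {"hand": 0, "dx": -0.1, "dy": 0.2, "dz": 2, "ax": 0, "ay": 0.9, "az": 0},
  {"hand": 0, "dx": -0.1, "dy": 0.2, "dz": 1.9, "ax": 0, "ay": 0.9, "az": 0},
  {"hand": 0, "dx": -0.15, "dy": 0.2, "dz": 1.7, "ax": 0, "ay": 0.9, "az": 0},
  {"hand": 0, "dx": -0.2, "dy": 0.2, "dz": 1.4, "ax": 0, "ay": 0.9, "az": 0},
  {"hand": 0, "dx": -0.1, "dy": 0.1, "dz": 0.8, "ax": 0, "ay": 0.9, "az": 0},
])

```text
time_s: 14.25
position: [0.5318, -0.176, 0.2702]
tool_rot: [[-0.981, 0.002, -0.196], [0.196, 0.0, -0.981], [-0.002, -1.0, -0.001]]
ft_force: [-0.5, 0.0, -2.7]
grip_width: 0.0309
```

Request:
jog_arm([
  {"hand": 0, "dx": 0, "dy": 0, "dz": 0, "ax": 0, "ay": 0, "az": 0},
  {"hand": 0, "dx": 0, "dy": 0, "dz": 0, "ax": 0, "ay": 0, "az": 0},
  {"hand": 0, "dx": 0, "dy": 0, "dz": 0, "ax": 0, "ay": 0, "az": 0},
  {"hand": 0, "dx": 0, "dy": 0, "dz": 0, "ax": 0, "ay": 0, "az": 0},
  {"hand": 0, "dx": 0, "dy": 0, "dz": 0, "ax": 0, "ay": 0, "az": 0},
])

```text
time_s: 14.67
position: [0.5327, -0.1731, 0.2712]
tool_rot: [[-0.982, 0.004, -0.191], [0.191, -0.0, -0.982], [-0.004, -1.0, -0.0]]
ft_force: [0.4, -0.2, -1.9]
grip_width: 0.0307
```

```bash
python3 - <<'E'
from h import *
im,st=snap("wrist","w18");im2,_=snap("side","sd18");im3,_=snap("scene","sc18");print(st["position"],st["grip_width"],st["tool_rot"].round(3))
crop(im,210,120,350,260,4.2,"h1.png");crop(im2,280,220,370,330,5.3,"h2.png");crop(im3,200,110,300,220,5.3,"h3.png")
plan([.5308,-.1811,.25],Rdown(np.radians(-11.7)),5,0)
E
```

```text
[ 0.5327415  -0.17312062  0.27124294] 0.030714617553928864 [[-0.982  0.004 -0.191]
 [ 0.191 -0.    -0.982]
 [-0.004 -1.    -0.   ]]
[{"hand": 0, "dx": 0.01, "dy": 0.42, "dz": 0.16, "ax": 0.01, "ay": 0.13, "az": -0.04}, {"hand": 0, "dx": 0.01, "dy": 0.42, "dz": 0.16, "ax": 0.01, "ay": 0.13, "az": -0.04}, {"hand": 0, "dx": 0.01, "dy": 0.42, "dz": 0.16, "ax": 0.01, "ay": 0.13, "az": -0.04}, {"hand": 0, "dx": 0.01, "dy": 0.42, "dz": 0.16, "ax": 0.01, "ay": 0.13, "az": -0.04}, {"hand": 0, "dx": 0.01, "dy": 0.42, "dz": 0.16, "ax": 0.01, "ay": 0.13, "az": -0.04}]
tot |d| mm/row 4.51351829489884 deg/row 0.1333440067633866
```

View pics/h1.png

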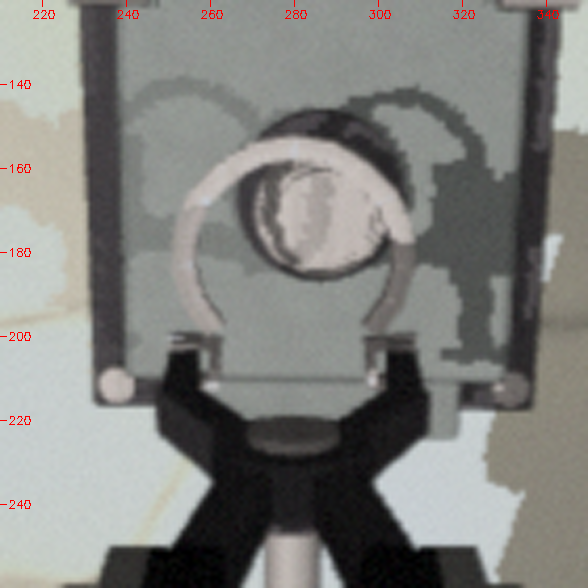

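View pics/h2.png

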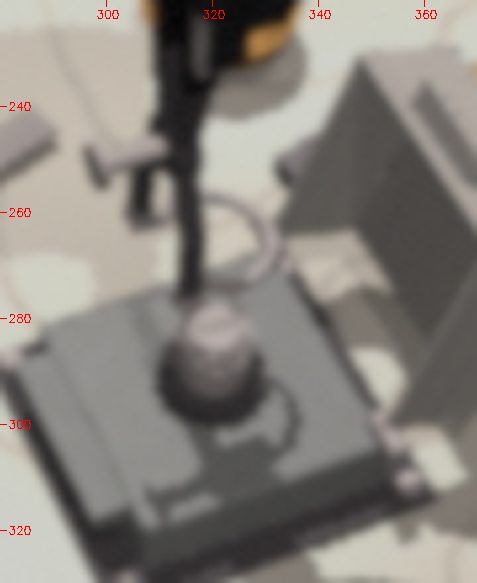

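View pics/h3.png

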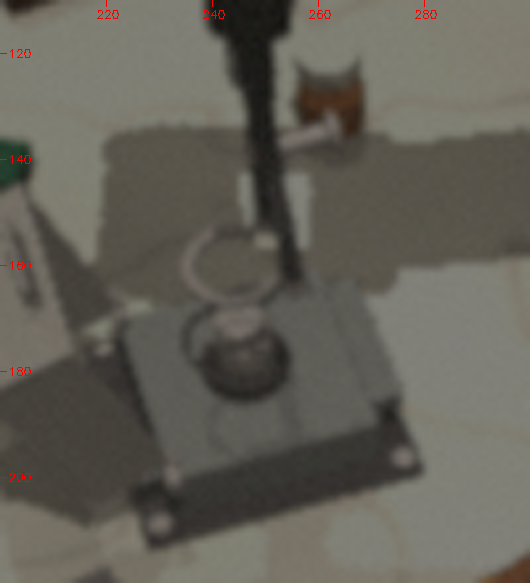

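```bash
cat > ov.py <<'E'
from h import *
import sys
def over(n,o,stub,ringt,box,s,ro=.0265,ri=.0218):
    st=np.load(n+"_st.npy",allow_pickle=True).item(); W=cam("wrist",st) if n[0]=="w" else cam("side" if n[:2]=="sd" else "scene")
    st=np.load("w"+n.lstrip("wsdc")+"_st.npy",allow_pickle=True).item()
    R=st["tool_rot"];p=st["position"];im=np.load(n+".npy")
    x0,y0,x1,y1=box; c=cv2.resize(np.ascontiguousarray(im[y0:y1,x0:x1,::-1]),None,fx=s,fy=s,interpolation=cv2.INTER_CUBIC)
    th=np.linspace(0,2*np.pi,90)
    def draw(P,col): 
        q=((proj(W,P)-[x0-.5,y0-.5])*s).astype(int); cv2.polylines(c,[q.reshape(-1,1,2)],True,col,1)
    for r,z,col in [(.0245,.05,(0,255,0)),(.018,.072,(255,255,0)),(.0125,.081,(0,0,255))]:
        draw(np.c_[stub[0]+r*np.cos(th),stub[1]+r*np.sin(th),0*th+z],col)
    X=p+R@np.array(ringt)
    for r in(ri,ro): draw(np.c_[X[0]+r*np.cos(th),X[1]+r*np.sin(th),0*th+X[2]+.002],(255,0,255))
    cv2.imwrite("pics/"+o,c); print(o,"ring",X.round(4))
E
python3 - <<'E'
from ov import *
rt=[-.013,.141,0]
over("w18","i1.png",[.545,-.184],rt,(230,130,330,215),7)
over("sd18","i2.png",[.545,-.184],rt,(295,250,345,305),9)
over("sc18","i3.png",[.545,-.184],rt,(225,145,265,190),11)
E
```

```text
i1.png ring [ 0.546  -0.1756  0.1303]
i2.png ring [ 0.546  -0.1756  0.1303]
i3.png ring [ 0.546  -0.1756  0.1303]
```

View pics/i1.png

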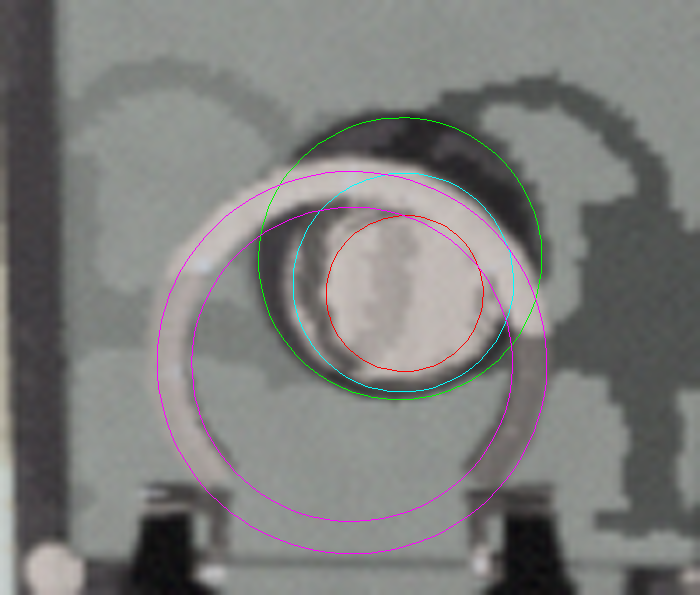

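View pics/i2.png

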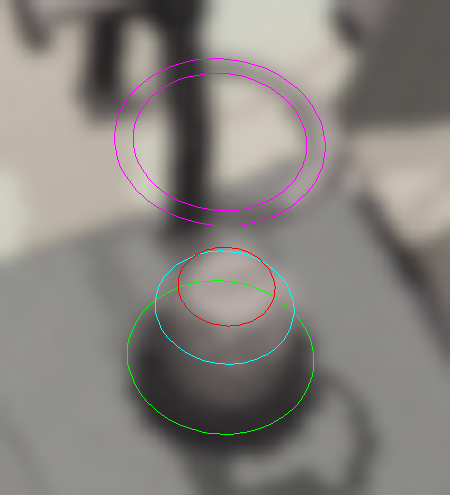

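View pics/i3.png

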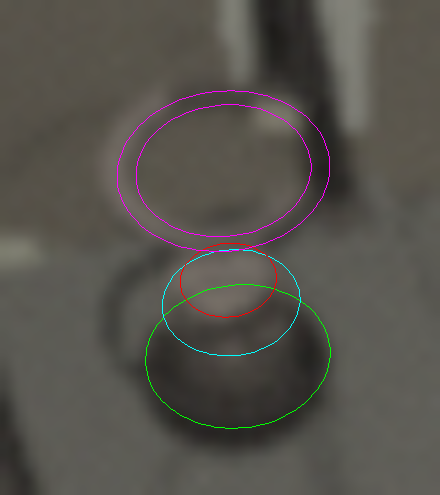

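Request:
jog_arm([
  {"hand": 0, "dx": 0.05, "dy": 0.6, "dz": 0.3, "ax": 0, "ay": 0.2, "az": 0},
  {"hand": 0, "dx": 0.05, "dy": 0.8, "dz": 0.3, "ax": 0, "ay": 0.2, "az": 0},
  {"hand": 0, "dx": 0, "dy": 0.9, "dz": 0.2, "ax": 0, "ay": 0, "az": 0},
  {"hand": 0, "dx": 0, "dy": 0.8, "dz": 0, "ax": 0, "ay": 0, "az": 0},
  {"hand": 0, "dx": 0, "dy": 0.6, "dz": 0, "ax": 0, "ay": 0, "az": 0},
])

```text
time_s: 15.23
position: [0.5298, -0.1815, 0.2324]
tool_rot: [[-0.98, 0.002, -0.2], [0.2, 0.001, -0.98], [-0.001, -1.0, -0.001]]
ft_force: [-0.5, 0.6, -3.2]
grip_width: 0.0306
```

Request:
jog_arm([
  {"hand": 0, "dx": 0, "dy": 0, "dz": 0, "ax": 0, "ay": 0, "az": 0},
  {"hand": 0, "dx": 0, "dy": 0, "dz": 0, "ax": 0, "ay": 0, "az": 0},
  {"hand": 0, "dx": 0, "dy": 0, "dz": 0, "ax": 0, "ay": 0, "az": 0},
  {"hand": 0, "dx": 0, "dy": 0, "dz": 0, "ax": 0, "ay": 0, "az": 0},
  {"hand": 0, "dx": 0, "dy": 0, "dz": 0, "ax": 0, "ay": 0, "az": 0},
])

```text
time_s: 15.65
position: [0.5304, -0.1815, 0.2344]
tool_rot: [[-0.98, 0.004, -0.199], [0.199, -0.001, -0.98], [-0.004, -1.0, -0.0]]
ft_force: [-0.7, -0.1, -2.2]
grip_width: 0.0303
```

```bash
python3 - <<'E'
from ov import *
im,st=snap("wrist","w19");im2,_=snap("side","sd19");im3,_=snap("scene","sc19");print(st["position"],st["grip_width"],st["tool_rot"].round(3),st["ft_force"])
rt=[-.0145,.141,0]
over("w19","i4.png",[.545,-.184],rt,(230,130,330,215),7)
over("sd19","i5.png",[.545,-.184],rt,(295,255,345,310),9)
over("sc19","i6.png",[.545,-.184],rt,(225,150,265,195),11)
E
```

```text
[ 0.53035244 -0.18153663  0.23443729] 0.030344522033668705 [[-0.98   0.004 -0.199]
 [ 0.199 -0.001 -0.98 ]
 [-0.004 -1.    -0.   ]] [-0.66504426 -0.06880879 -2.23243756]
i4.png ring [ 0.5451 -0.1845  0.0935]
i5.png ring [ 0.5451 -0.1845  0.0935]
i6.png ring [ 0.5451 -0.1845  0.0935]
```

View pics/i4.png

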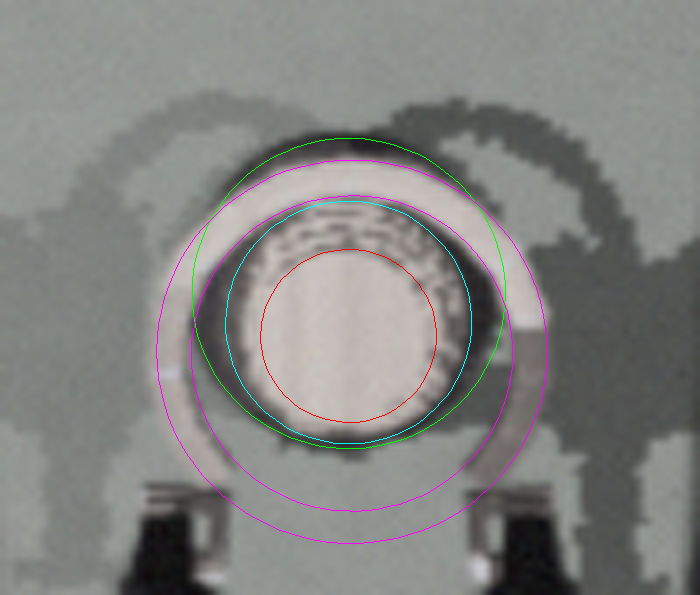

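View pics/i5.png

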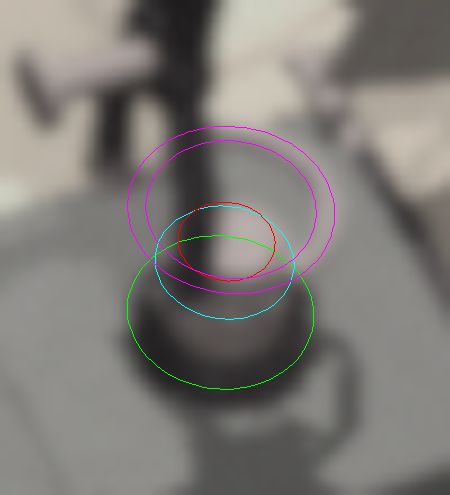

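View pics/i6.png

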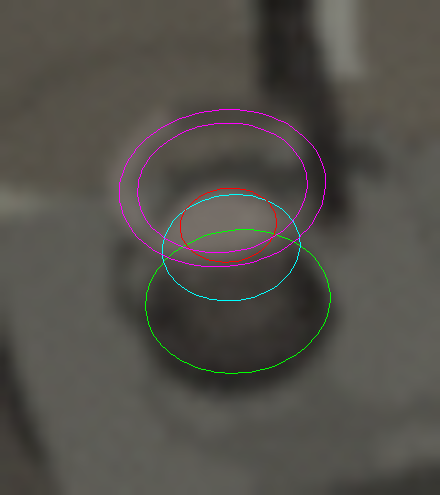

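Request:
jog_arm([
  {"hand": 0, "dx": 0, "dy": 0.3, "dz": 0, "ax": 0, "ay": 0, "az": 0},
  {"hand": 0, "dx": 0, "dy": 0.5, "dz": 0, "ax": 0, "ay": 0, "az": 0},
  {"hand": 0, "dx": 0, "dy": 0.5, "dz": 0, "ax": 0, "ay": 0, "az": 0},
  {"hand": 0, "dx": 0, "dy": 0.3, "dz": 0, "ax": 0, "ay": 0, "az": 0},
  {"hand": 0, "dx": 0, "dy": 0, "dz": 0, "ax": 0, "ay": 0, "az": 0},
])

```text
time_s: 16.22
position: [0.53, -0.1813, 0.217]
tool_rot: [[-0.98, 0.002, -0.199], [0.199, 0.001, -0.98], [-0.002, -1.0, -0.001]]
ft_force: [-1.1, 0.1, -2.2]
grip_width: 0.0306
```

Request:
jog_arm([
  {"hand": 0, "dx": 0, "dy": 0, "dz": 0, "ax": 0, "ay": 0, "az": 0},
  {"hand": 0, "dx": 0, "dy": 0, "dz": 0, "ax": 0, "ay": 0, "az": 0},
  {"hand": 0, "dx": 0, "dy": 0, "dz": 0, "ax": 0, "ay": 0, "az": 0},
  {"hand": 0, "dx": 0, "dy": 0, "dz": 0, "ax": 0, "ay": 0, "az": 0},
  {"hand": 0, "dx": 0, "dy": 0, "dz": 0, "ax": 0, "ay": 0, "az": 0},
])

```text
time_s: 16.63
position: [0.5303, -0.1816, 0.2182]
tool_rot: [[-0.98, 0.004, -0.199], [0.199, -0.0, -0.98], [-0.004, -1.0, -0.0]]
ft_force: [0.8, -0.6, -1.9]
grip_width: 0.031
```

```bash
python3 - <<'E'
from ov import *
im,st=snap("wrist","w20");im2,_=snap("side","sd20");im3,_=snap("scene","sc20");print(st["position"],st["grip_width"],st["tool_rot"].round(3),st["ft_force"])
rt=[-.0145,.141,0]
over("w20","i7.png",[.545,-.184],rt,(230,130,330,215),7)
crop(im2,295,255,345,310,9,"i8.png");crop(im3,225,150,265,195,11,"i9.png")
E
```

```text
[ 0.53032921 -0.18156263  0.21820942] 0.030974312578584462 [[-0.98   0.004 -0.199]
 [ 0.199 -0.    -0.98 ]
 [-0.004 -1.    -0.   ]] [ 0.75636945 -0.60847887 -1.87525894]
i7.png ring [ 0.5451 -0.1845  0.0773]
```

View pics/i7.png

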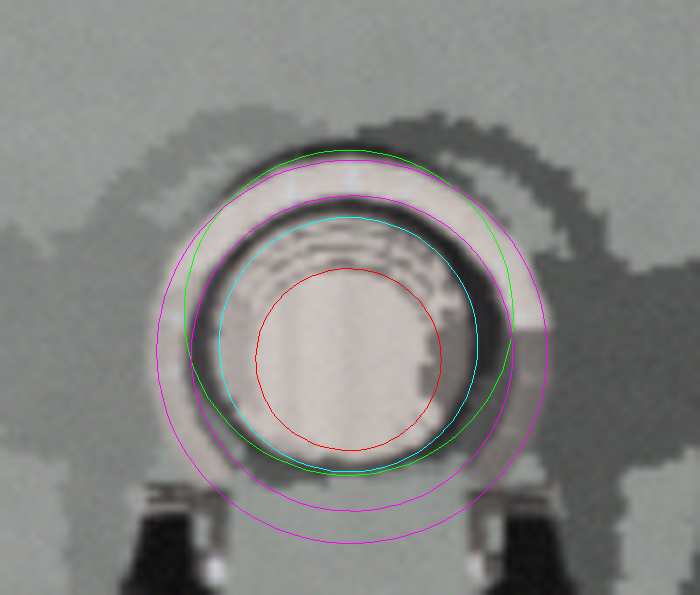

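View pics/i8.png

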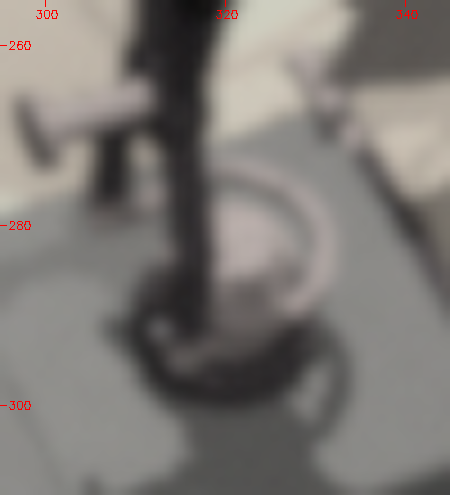

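View pics/i9.png

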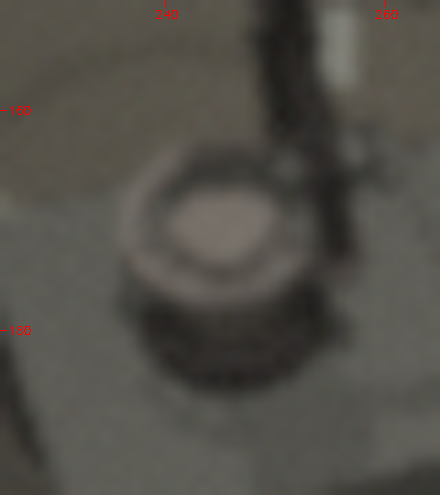

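Request:
jog_arm([
  {"hand": 0, "dx": 0, "dy": 0.3, "dz": 0, "ax": 0, "ay": 0, "az": 0},
  {"hand": 0, "dx": 0, "dy": 0.4, "dz": 0, "ax": 0, "ay": 0, "az": 0},
  {"hand": 0, "dx": 0, "dy": 0.4, "dz": 0, "ax": 0, "ay": 0, "az": 0},
  {"hand": 0, "dx": 0, "dy": 0.3, "dz": 0, "ax": 0, "ay": 0, "az": 0},
  {"hand": 0, "dx": 0, "dy": 0, "dz": 0, "ax": 0, "ay": 0, "az": 0},
])

```text
time_s: 17.2
position: [0.53, -0.1814, 0.2031]
tool_rot: [[-0.98, 0.002, -0.199], [0.199, 0.001, -0.98], [-0.002, -1.0, -0.001]]
ft_force: [-0.6, -0.6, -1.9]
grip_width: 0.0307
```

Request:
jog_arm([
  {"hand": 0, "dx": 0, "dy": 0, "dz": 0, "ax": 0, "ay": 0, "az": 0},
  {"hand": 0, "dx": 0, "dy": 0, "dz": 0, "ax": 0, "ay": 0, "az": 0},
  {"hand": 0, "dx": 0, "dy": 0, "dz": 0, "ax": 0, "ay": 0, "az": 0},
  {"hand": 0, "dx": 0, "dy": 0, "dz": 0, "ax": 0, "ay": 0, "az": 0},
  {"hand": 0, "dx": 0, "dy": 0, "dz": 0, "ax": 0, "ay": 0, "az": 0},
])

```text
time_s: 17.62
position: [0.5304, -0.1815, 0.2042]
tool_rot: [[-0.98, 0.004, -0.199], [0.199, -0.0, -0.98], [-0.004, -1.0, -0.0]]
ft_force: [-0.4, 0.7, -2.4]
grip_width: 0.0307
```

```bash
python3 - <<'E'
from ov import *
im,st=snap("wrist","w21");im2,_=snap("side","sd21");im3,_=snap("scene","sc21");print(st["position"],st["grip_width"],st["tool_rot"].round(3),st["ft_force"])
rt=[-.0145,.141,0]
over("w21","i10.png",[.545,-.184],rt,(230,130,330,215),7)
crop(im2,295,255,345,310,9,"i11.png");crop(im3,225,150,265,195,11,"i12.png")
E
```

```text
[ 0.53036087 -0.18154999  0.20419025] 0.030731708935372616 [[-0.98   0.004 -0.199]
 [ 0.199 -0.    -0.98 ]
 [-0.004 -1.    -0.   ]] [-0.39981073  0.74183386 -2.43551166]
i10.png ring [ 0.5451 -0.1845  0.0632]
```

View pics/i10.png

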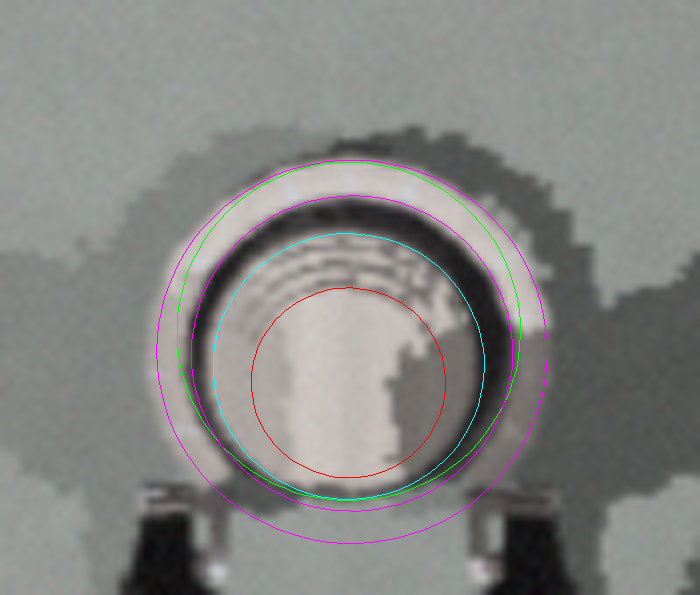

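View pics/i11.png

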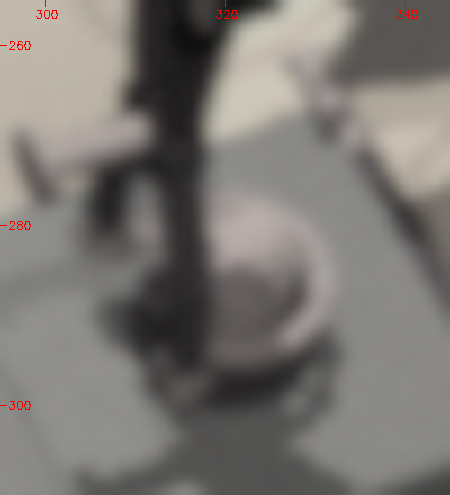

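View pics/i12.png

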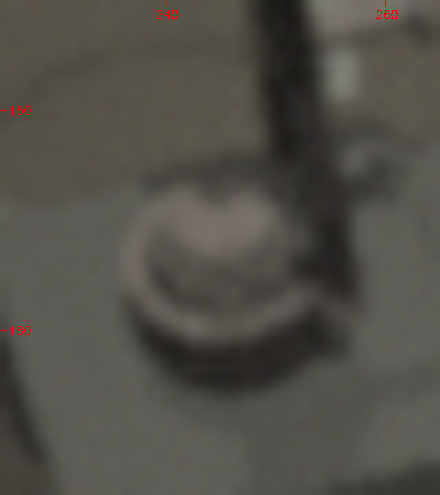

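Request:
jog_arm([
  {"hand": 0, "dx": 0, "dy": 0.2, "dz": 0, "ax": 0, "ay": 0, "az": 0},
  {"hand": 0, "dx": 0, "dy": 0.2, "dz": 0, "ax": 0, "ay": 0, "az": 0},
  {"hand": 0, "dx": 0, "dy": 0.2, "dz": 0, "ax": 0, "ay": 0, "az": 0},
  {"hand": 0, "dx": 0, "dy": 0.1, "dz": 0, "ax": 0, "ay": 0, "az": 0},
  {"hand": 0, "dx": 0, "dy": 0, "dz": 0, "ax": 0, "ay": 0, "az": 0},
])

```text
time_s: 18.18
position: [0.5302, -0.1815, 0.1967]
tool_rot: [[-0.98, 0.003, -0.199], [0.199, 0.0, -0.98], [-0.003, -1.0, -0.001]]
ft_force: [-0.5, 0.2, -3.1]
grip_width: 0.0307
```

Request:
jog_arm([
  {"hand": 0, "dx": 0, "dy": 0, "dz": 0, "ax": 0, "ay": 0, "az": 0},
  {"hand": 0, "dx": 0, "dy": 0, "dz": 0, "ax": 0, "ay": 0, "az": 0},
  {"hand": 0, "dx": 0, "dy": 0, "dz": 0, "ax": 0, "ay": 0, "az": 0},
  {"hand": 0, "dx": 0, "dy": 0, "dz": 0, "ax": 0, "ay": 0, "az": 0},
  {"hand": 0, "dx": 0, "dy": 0, "dz": 0, "ax": 0, "ay": 0, "az": 0},
])

```text
time_s: 18.6
position: [0.5304, -0.1815, 0.1971]
tool_rot: [[-0.98, 0.003, -0.199], [0.199, -0.0, -0.98], [-0.003, -1.0, -0.0]]
ft_force: [-0.4, 0.0, -3.1]
grip_width: 0.0306
```

```bash
python3 - <<'E'
from ov import *
im,st=snap("wrist","w22");im2,_=snap("side","sd22");im3,_=snap("scene","sc22");print(st["position"],st["grip_width"],st["tool_rot"].round(3),st["ft_force"])
rt=[-.0145,.141,0]
over("w22","i13.png",[.545,-.184],rt,(230,130,330,215),7)
crop(im2,295,255,345,310,9,"i14.png");crop(im3,225,150,265,195,11,"i15.png")
E
```

```text
[ 0.53035632 -0.18153097  0.19709856] 0.030564647286343838 [[-0.98   0.003 -0.199]
 [ 0.199 -0.    -0.98 ]
 [-0.003 -1.    -0.   ]] [-0.42193918  0.0467614  -3.08091535]
i13.png ring [ 0.5451 -0.1845  0.0561]
```

View pics/i13.png

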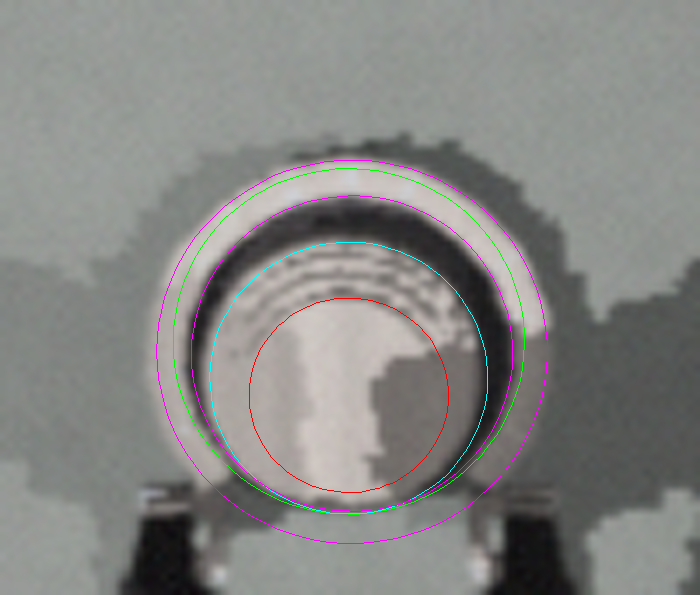

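View pics/i15.png

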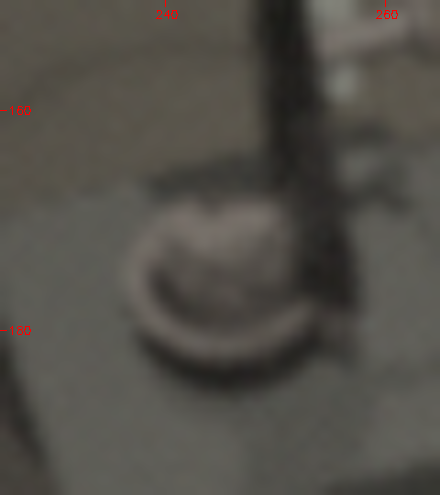

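Request:
jog_arm([
  {"hand": 0, "dx": 0, "dy": 0.1, "dz": 0, "ax": 0, "ay": 0, "az": 0},
  {"hand": 0, "dx": 0, "dy": 0.1, "dz": 0, "ax": 0, "ay": 0, "az": 0},
  {"hand": 0, "dx": 0, "dy": 0, "dz": 0, "ax": 0, "ay": 0, "az": 0},
  {"hand": 0, "dx": 0, "dy": 0, "dz": 0, "ax": 0, "ay": 0, "az": 0},
  {"hand": 0, "dx": 0, "dy": 0, "dz": 0, "ax": 0, "ay": 0, "az": 0},
])

```text
time_s: 19.17
position: [0.5304, -0.1815, 0.195]
tool_rot: [[-0.98, 0.003, -0.199], [0.199, -0.0, -0.98], [-0.003, -1.0, -0.001]]
ft_force: [0.3, 0.3, -2.1]
grip_width: 0.0305
```

Request:
jog_arm([
  {"hand": 0, "dx": 0, "dy": 0.1, "dz": 0, "ax": 0, "ay": 0, "az": 0},
  {"hand": 0, "dx": 0, "dy": 0, "dz": 0, "ax": 0, "ay": 0, "az": 0},
  {"hand": 0, "dx": 0, "dy": 0, "dz": 0, "ax": 0, "ay": 0, "az": 0},
  {"hand": 0, "dx": 0, "dy": 0, "dz": 0, "ax": 0, "ay": 0, "az": 0},
  {"hand": 0, "dx": 0, "dy": 0, "dz": 0, "ax": 0, "ay": 0, "az": 0},
])

```text
time_s: 19.58
position: [0.5304, -0.1815, 0.1941]
tool_rot: [[-0.98, 0.003, -0.199], [0.199, -0.0, -0.98], [-0.003, -1.0, -0.001]]
ft_force: [0.0, 0.0, -2.2]
grip_width: 0.0302
```

```bash
python3 - <<'E'
from ov import *
im,st=snap("wrist","w23");im2,_=snap("side","sd23");im3,_=snap("scene","sc23");print(st["position"],st["grip_width"],st["tool_rot"].round(3),st["ft_force"])
over("w23","i16.png",[.545,-.184],[-.0145,.141,0],(230,130,330,215),7)
crop(im2,295,255,345,310,9,"i17.png");crop(im3,225,150,265,195,11,"i18.png")
E
```

```text
[ 0.53037942 -0.18152085  0.19407258] 0.030202432313560366 [[-0.98   0.003 -0.199]
 [ 0.199 -0.    -0.98 ]
 [-0.003 -1.    -0.001]] [ 0.03910765  0.04272452 -2.20892089]
i16.png ring [ 0.5451 -0.1844  0.0531]
```

View pics/i17.png

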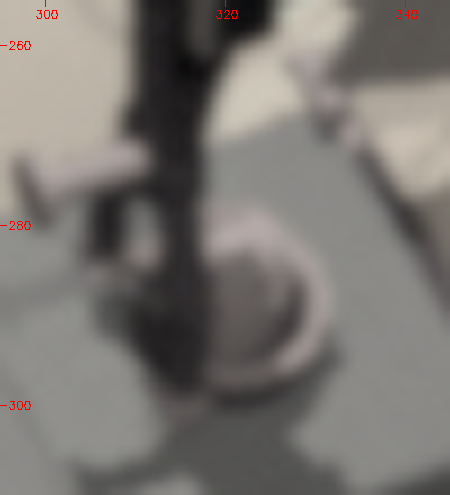

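View pics/i18.png

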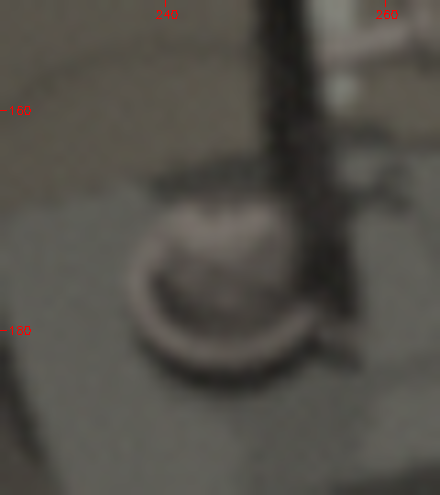

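Request:
jog_arm([
  {"hand": 0, "dx": 0, "dy": 0.1, "dz": 0, "ax": 0, "ay": 0, "az": 0},
  {"hand": 0, "dx": 0, "dy": 0, "dz": 0, "ax": 0, "ay": 0, "az": 0},
  {"hand": 0, "dx": 0, "dy": 0, "dz": 0, "ax": 0, "ay": 0, "az": 0},
  {"hand": 0, "dx": 0, "dy": 0, "dz": 0, "ax": 0, "ay": 0, "az": 0},
  {"hand": 0, "dx": 0, "dy": 0, "dz": 0, "ax": 0, "ay": 0, "az": 0},
])

```text
time_s: 20.15
position: [0.5304, -0.1815, 0.1931]
tool_rot: [[-0.98, 0.003, -0.199], [0.199, -0.0, -0.98], [-0.003, -1.0, -0.0]]
ft_force: [-0.2, 0.2, -2.8]
grip_width: 0.0306
```

Request:
jog_arm([
  {"hand": 0, "dx": 0, "dy": 0.1, "dz": 0, "ax": 0, "ay": 0, "az": 0},
  {"hand": 0, "dx": 0, "dy": 0, "dz": 0, "ax": 0, "ay": 0, "az": 0},
  {"hand": 0, "dx": 0, "dy": 0, "dz": 0, "ax": 0, "ay": 0, "az": 0},
  {"hand": 0, "dx": 0, "dy": 0, "dz": 0, "ax": 0, "ay": 0, "az": 0},
  {"hand": 0, "dx": 0, "dy": 0, "dz": 0, "ax": 0, "ay": 0, "az": 0},
])

```text
time_s: 20.57
position: [0.5304, -0.1815, 0.1921]
tool_rot: [[-0.98, 0.003, -0.199], [0.199, -0.0, -0.98], [-0.003, -1.0, -0.0]]
ft_force: [-1.1, -0.9, -2.6]
grip_width: 0.0306
```

Request:
jog_arm([
  {"hand": 0, "dx": 0, "dy": 0.1, "dz": 0, "ax": 0, "ay": 0, "az": 0},
  {"hand": 0, "dx": 0, "dy": 0, "dz": 0, "ax": 0, "ay": 0, "az": 0},
  {"hand": 0, "dx": 0, "dy": 0, "dz": 0, "ax": 0, "ay": 0, "az": 0},
  {"hand": 0, "dx": 0, "dy": 0, "dz": 0, "ax": 0, "ay": 0, "az": 0},
  {"hand": 0, "dx": 0, "dy": 0, "dz": 0, "ax": 0, "ay": 0, "az": 0},
])

```text
time_s: 20.98
position: [0.5304, -0.1815, 0.1911]
tool_rot: [[-0.98, 0.003, -0.199], [0.199, -0.0, -0.98], [-0.003, -1.0, -0.0]]
ft_force: [0.2, 0.6, -2.8]
grip_width: 0.0309
```

Request:
jog_arm([
  {"hand": 0, "dx": 0, "dy": 0.1, "dz": 0, "ax": 0, "ay": 0, "az": 0},
  {"hand": 0, "dx": 0, "dy": 0, "dz": 0, "ax": 0, "ay": 0, "az": 0},
  {"hand": 0, "dx": 0, "dy": 0, "dz": 0, "ax": 0, "ay": 0, "az": 0},
  {"hand": 0, "dx": 0, "dy": 0, "dz": 0, "ax": 0, "ay": 0, "az": 0},
  {"hand": 0, "dx": 0, "dy": 0, "dz": 0, "ax": 0, "ay": 0, "az": 0},
])

```text
time_s: 21.4
position: [0.5304, -0.1815, 0.1901]
tool_rot: [[-0.98, 0.003, -0.199], [0.199, -0.0, -0.98], [-0.003, -1.0, -0.0]]
ft_force: [0.3, 0.1, -2.5]
grip_width: 0.0306
```

```bash
python3 - <<'E'
from ov import *
im,st=snap("wrist","w24");im2,_=snap("side","sd24");im3,_=snap("scene","sc24");print(st["position"],st["grip_width"],st["ft_force"],st["wrist_torque"])
over("w24","i19.png",[.545,-.184],[-.0145,.139,0],(230,130,330,215),7)
crop(im2,295,255,345,310,9,"i20.png");crop(im3,225,150,265,195,11,"i21.png")
E
```

```text
[ 0.53038219 -0.18153044  0.19007943] 0.030597959117551338 [ 0.33315076  0.13961576 -2.52855481] [-0.00416965 -0.04857764  0.05108516]
i19.png ring [ 0.5451 -0.1845  0.0511]
```

View pics/i19.png

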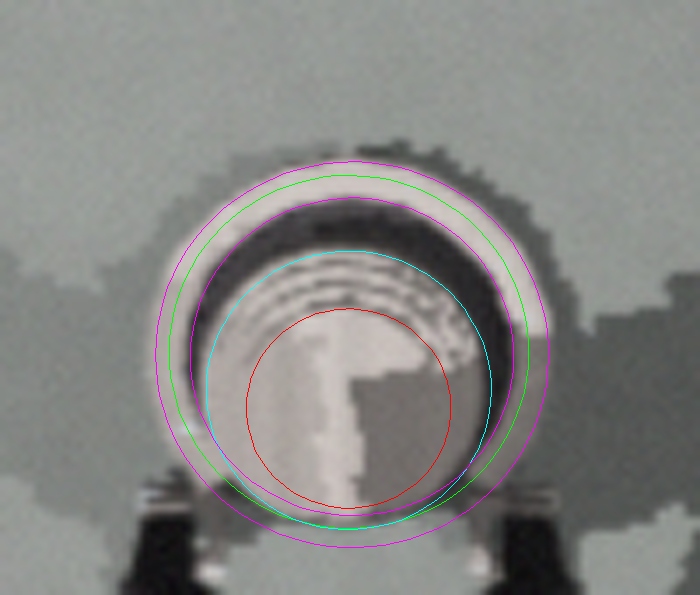

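View pics/i20.png

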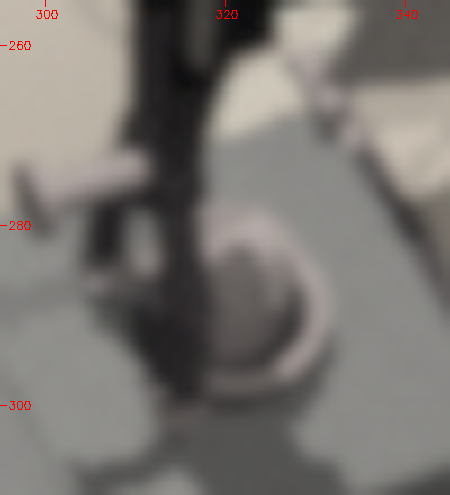

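View pics/i21.png

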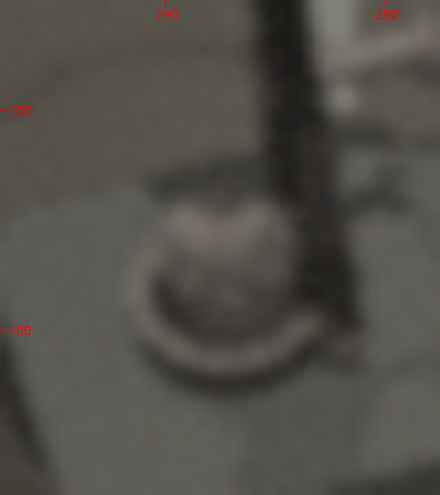

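Request:
jog_arm([
  {"hand": 0, "dx": 0, "dy": 0.1, "dz": 0, "ax": 0, "ay": 0, "az": 0},
  {"hand": 0, "dx": 0, "dy": 0, "dz": 0, "ax": 0, "ay": 0, "az": 0},
  {"hand": 0, "dx": 0, "dy": 0, "dz": 0, "ax": 0, "ay": 0, "az": 0},
  {"hand": 0, "dx": 0, "dy": 0, "dz": 0, "ax": 0, "ay": 0, "az": 0},
  {"hand": 0, "dx": 0, "dy": 0, "dz": 0, "ax": 0, "ay": 0, "az": 0},
])

```text
time_s: 21.97
position: [0.5304, -0.1815, 0.1891]
tool_rot: [[-0.98, 0.003, -0.199], [0.199, -0.0, -0.98], [-0.003, -1.0, -0.0]]
ft_force: [0.3, -0.1, -1.8]
grip_width: 0.0306
```

Request:
jog_arm([
  {"hand": 0, "dx": 0, "dy": 0.1, "dz": 0, "ax": 0, "ay": 0, "az": 0},
  {"hand": 0, "dx": 0, "dy": 0, "dz": 0, "ax": 0, "ay": 0, "az": 0},
  {"hand": 0, "dx": 0, "dy": 0, "dz": 0, "ax": 0, "ay": 0, "az": 0},
  {"hand": 0, "dx": 0, "dy": 0, "dz": 0, "ax": 0, "ay": 0, "az": 0},
  {"hand": 0, "dx": 0, "dy": 0, "dz": 0, "ax": 0, "ay": 0, "az": 0},
])

```text
time_s: 22.38
position: [0.5305, -0.1816, 0.1884]
tool_rot: [[-0.98, 0.004, -0.199], [0.199, -0.001, -0.98], [-0.004, -1.0, -0.0]]
ft_force: [-0.3, -0.2, 4.3]
grip_width: 0.03
```

Request:
jog_arm([
  {"hand": 0, "dx": 0, "dy": -0.08, "dz": 0, "ax": 0, "ay": 0, "az": 0},
  {"hand": 0, "dx": 0, "dy": 0, "dz": 0, "ax": 0, "ay": 0, "az": 0},
  {"hand": 0, "dx": 0, "dy": 0, "dz": 0, "ax": 0, "ay": 0, "az": 0},
  {"hand": 0, "dx": 0, "dy": 0, "dz": 0, "ax": 0, "ay": 0, "az": 0},
  {"hand": 0, "dx": 0, "dy": 0, "dz": 0, "ax": 0, "ay": 0, "az": 0},
])

```text
time_s: 22.8
position: [0.5303, -0.1815, 0.1888]
tool_rot: [[-0.98, 0.003, -0.199], [0.199, -0.0, -0.98], [-0.003, -1.0, -0.001]]
ft_force: [0.1, 0.2, 1.7]
grip_width: 0.0305
```

```bash
python3 - <<'E'
from ov import *
im,st=snap("wrist","w25");im2,_=snap("side","sd25");im3,_=snap("scene","sc25");print(st["position"],st["grip_width"],st["ft_force"],st["wrist_torque"])
over("w25","i22.png",[.545,-.184],[-.0145,.137,0],(230,130,330,215),7)
crop(im2,285,245,355,325,7,"i23.png");crop(im3,225,150,265,195,11,"i24.png")
E
```

```text
[ 0.53034641 -0.18152939  0.18877344] 0.030489892779630517 [0.12368833 0.2365423  1.66199236] [-0.03102414  0.0293978   0.0106674 ]
i22.png ring [ 0.545  -0.1844  0.0518]
```

View pics/i22.png

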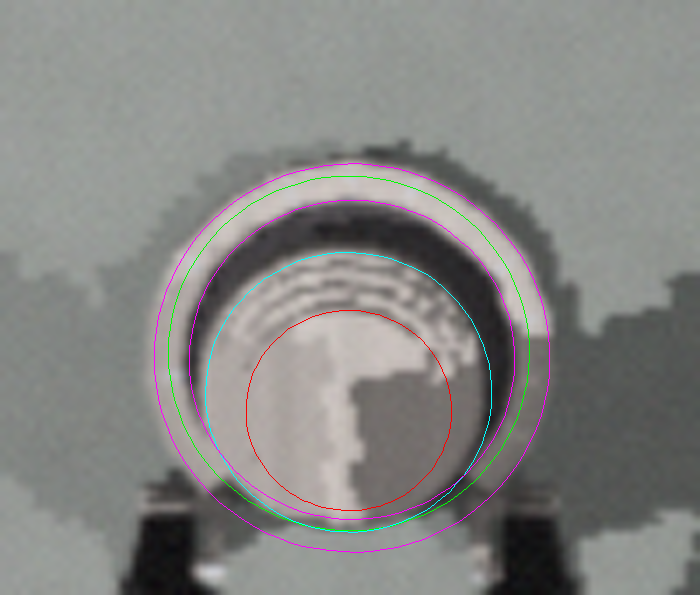

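View pics/i23.png

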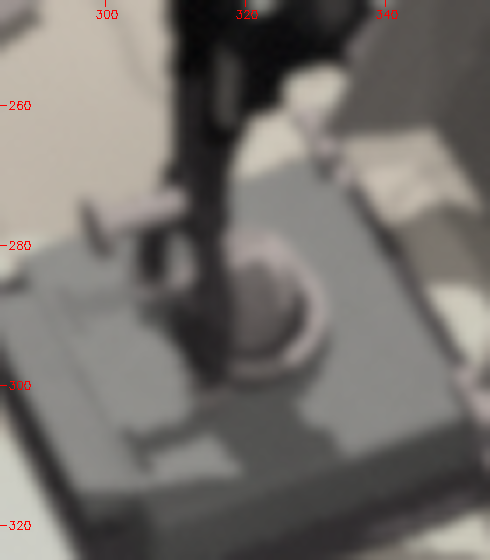

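View pics/sc25.png

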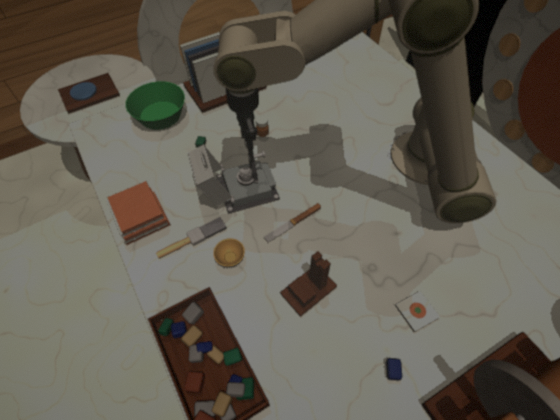

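View pics/sd25.png

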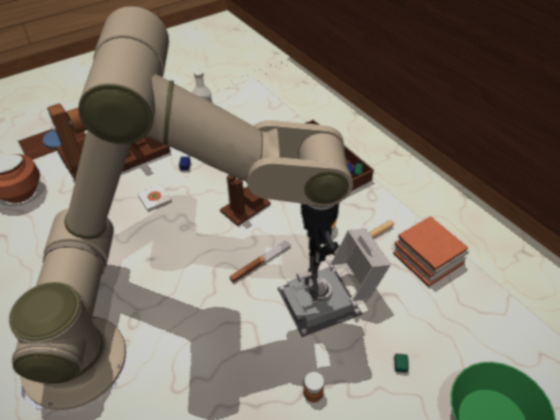

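Request:
jog_arm([
  {"hand": 0, "dx": 0, "dy": -0.04, "dz": 0, "ax": 0, "ay": 0, "az": 0},
  {"hand": 0, "dx": 0, "dy": 0, "dz": 0, "ax": 0, "ay": 0, "az": 0},
  {"hand": 0, "dx": 0, "dy": 0, "dz": 0, "ax": 0, "ay": 0, "az": 0},
  {"hand": 0, "dx": 0, "dy": 0, "dz": 0, "ax": 0, "ay": 0, "az": 0},
  {"hand": 0, "dx": 0, "dy": 0, "dz": 0, "ax": 0, "ay": 0, "az": 0},
])

```text
time_s: 23.37
position: [0.5303, -0.1814, 0.189]
tool_rot: [[-0.98, 0.003, -0.199], [0.199, 0.0, -0.98], [-0.003, -1.0, -0.001]]
ft_force: [-0.9, 0.5, -3.0]
grip_width: 0.031
```

Request:
jog_arm([
  {"hand": 0, "dx": 0, "dy": 0, "dz": 0, "ax": 0, "ay": 0, "az": 0},
  {"hand": 0, "dx": 0, "dy": 0, "dz": 0, "ax": 0, "ay": 0, "az": 0},
  {"hand": 0, "dx": 0, "dy": 0, "dz": 0, "ax": 0, "ay": 0, "az": 0},
  {"hand": 0, "dx": 0, "dy": 0, "dz": 0, "ax": 0, "ay": 0, "az": 0},
  {"hand": 0, "dx": 0, "dy": 0, "dz": 0, "ax": 0, "ay": 0, "az": 0},
])

```text
time_s: 23.78
position: [0.5304, -0.1815, 0.1892]
tool_rot: [[-0.98, 0.003, -0.199], [0.199, -0.0, -0.98], [-0.003, -1.0, -0.001]]
ft_force: [-0.7, -0.5, -2.0]
grip_width: 0.0307
```

```bash
python3 - <<'E'
from h import *
from rig import job
im,st=snap("wrist","w26");print(st["position"],st["grip_width"],st["ft_force"],st["qvel"].round(2))
crop(im,215,120,345,260,4,"j1.png")
E
```

```text
[ 0.5303677  -0.18149618  0.18922722] 0.03065816680695732 [-0.66385676 -0.54653304 -2.04814072] [-0.1  -0.04  0.02  0.04 -0.04  0.03]
```

View pics/j1.png

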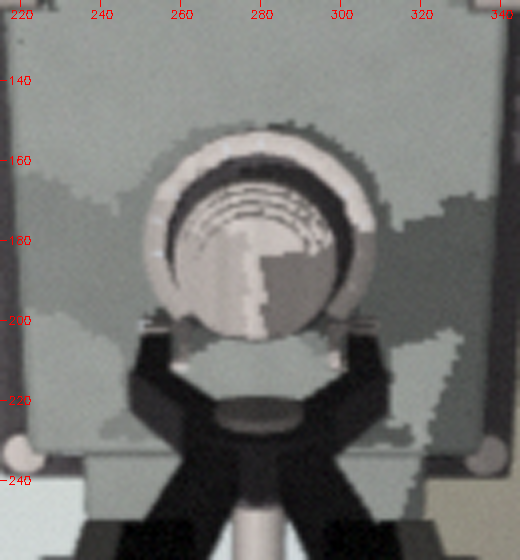

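The ring (about pixel 279,181) sits spread around the stub, centred, with both jaw tips still in its eyes, and the arm is still. I'm handing the job in.

```bash
python3 -c "
from rig import job
print(job.close_job())"
```

```text
the job is handed in; nothing more can be done
None
```

The job is handed in after about 24 s of robot time. The cover is open, and the spread ring is held around the stub at groove height with the pliers still gripped and squeezed.

- **Cover:** I levered it open with the blade tip under the tab, and it swung fully open by itself. The fingers never touched it.
- **Blade:** It is lying back on the bench where it started.
- **Pliers and ring:** I squeezed the pliers at 36 N, lifted them straight up with the ring, and slid the ring down over the stub. It met the collar with the tool centre point at about z = 0.1888 m. I then backed off about 0.4 mm, so it hangs just above the collar.

**Last checks**
- The wrist picture shows the ring round and centred on the stub to within about 1 mm, with both jaw tips in its eyes.
- The force reading is only the pliers' weight, about −2 N, and the arm is still.
- The bystanders I could see in the last pictures look unmoved.

**What disagreed**
- The gripper reads 31 mm where 40 mm was expected at the stop.
- The ring measures about 5% wider than its stated 51 mm, so the pliers look squeezed at least fully.
- The side and scene cameras placed the ring 1 to 3 mm differently from the wrist camera. I went by the wrist camera for centring and by contact for height.

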